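Hang the hardware pail on the bench rail

TASK

Take the longer of the two S-hooks off the carrying bar of the plywood tote and hook it over the steel bench rail, somewhere in the gap between the two holders clamped there, and let go of it. Then hang the steel hardware pail from the hook's lower curl by the middle of its handle, and leave it hanging freely and still, clear of the bench. The pail is full of loose screws, so keep it upright all the while; leave the short hook on the tote and do not shove or knock over the other things on the bench.

Things in the scene. Friction and masses are not known exactly. Their poses are not given: they have to be found in the camera images.
- rail: bench rail, fixed: two aluminium uprights (22 mm square, 340 mm tall, on foot plates 90 x 60 mm) at y = +-245 mm, joined by a level round steel tube of 14 mm diameter whose axis lies 310 mm above the bench. Origin on the bench below the tube's middle; y runs along the tube, z up, -x is the side facing the robot
- rail_mid (a point): the middle of the rail's tube, on its axis, 310 mm above the bench; axes as the rail's
- meter: handheld grey meter in a holder clamped to the rail, fixed: 80 mm wide along the rail, from 60 mm in front of the tube's axis to 17 mm behind it and from 120 mm below to 40 mm above. Origin on the tube's axis. Sits on the rail's left or right half, its centre 130 to 165 mm from the middle
- caddy: wooden block with hand tools standing in it, clamped to the rail, fixed: 88 mm wide along the rail, from 65 mm in front of the tube's axis to 17 mm behind it and from 100 mm below to 75 mm above. Origin on the tube's axis. On the other half of the rail, its centre 130 to 165 mm from the middle
- tote: plywood carry tote, fixed, to the robot's left or right, the pail on the other side: floor 110 x 262 mm, sides 45 mm high, end panels at y = +-125 mm (12 mm thick, 235 mm high, 110 mm wide below, 50 mm above) carrying a round wooden bar of 16 mm diameter along y, axis 215 mm above the bench; tools up to 40 mm high inside. Origin on the bench under its centre; -x faces roughly the robot
- hook: the long S-hook, loose, 120 g: 8 mm round steel wire bent to an S in its own x-z plane, 170 mm long, 48 mm wide. Origin at the S's centre (its centre of mass) on the straight shank, which runs from (-19, 0, 54) to (19, 0, -54) mm; z up. Starts on the tote's bar, 35 to 60 mm from the tote's middle, lower tip towards the tote's -x side; hung on the rail its origin lies 70 mm below the tube's axis
- hook_up (a point): centre of the long hook's upper curl, 61 mm above the hook's origin: an arc of 16 mm inside and 24 mm outside radius, open downward, its free tip on the +x side at (20, 0, 58) mm from the hook's origin. Lies 9 mm below the tube's axis once hung on the rail
- hook_low (a point): centre of the long hook's lower curl, 61 mm below the hook's origin: an arc like the upper one, open upward, its free tip on the -x side at (-20, 0, -58) mm from the hook's origin
- small_hook: the short S-hook, loose, steel: 6 mm wire, 98 mm long, 38 mm wide, origin at its centre. Hangs from the tote's bar at the other half; it stays there
- pail: round steel pail holding screws, loose, 0.18 to 0.37 kg: 84 mm across at the foot, 108 mm at the rim, 75 mm high, origin at the centre of its underside, z up, centre of mass about 35 mm up. A stiff handle of 8 mm round wire stands over it in its y-z plane: legs at y = +-56 mm up to 112 mm height, then a level bar along y, axis at 125 mm height, straight from |y| = 11 to 46 mm
- pail_handle (a point): top of the shallow upward kink in the middle of the pail's handle (|y| below 11 mm), where a hook seats itself; on the wire's axis, 130 mm above the pail's underside; axes as the pail's
- can: plain aluminium drink can, loose, 66 mm across, 118 mm tall, origin at the centre of its underside; stands in front of the rail, between tote and pail
- tape: roll of black tape lying flat, loose, 96 mm across, 19 mm high, origin at the centre of its underside
- driver: screwdriver with black handle, loose, 170 mm long, lying along its x axis, tip to +x, 26 mm high
- battery_pack: black tray with two orange cells, loose, 112 x 46 x 26 mm, origin at the centre of its underside
- cup: paper drink cup with lid, loose, 86 mm across, 128 mm tall, behind the rail; origin at the centre of its underside
- flask: black drinking flask, loose, 68 mm across, 208 mm tall with its loop, behind the rail; origin at the centre of its underside

How it is judged:
By the outcome, as a careful person would: the job done as asked, in the order asked, and still so for the second after the job is handed in, with the robot touching nothing.
It also fails if it takes over 72 s, if anything falls off the work surface, if the arm or the gripper's body presses on something with over 40 N, if the wrist force passes 120 N, or if a joint passes its speed limit or range.

ROBOT

A 7-joint arm with a two-finger parallel gripper is mounted at the origin on the work surface. World frame = base frame: x ahead of the robot, y to its left, z up, the work surface at z = 0. Lengths are in m, angles in rad, forces in N, time in s.
With the tool pointing down it reaches from about 0.4 to 0.85 m from the base axis. Payload 10.4 kg.
Tool frame: the origin (TCP) lies at the very end of the fingers, on their centre line; the grasp point (between the pads) lies 19 mm behind it; x points along the fingers, z is the direction in which the jaws open and shut, and the axes are right-handed (so a half turn about x gives the same grasp; the last joint's range is limited). The gripper opens to 85 mm and grips with 20 to 120 N. Pads are 22 mm wide; open, the fingers measure 114 mm over their backs; the gripper's body (76 mm by 85 mm) begins 54 mm behind the grasp point. The pads swing forward as they close: fully open they stand 13 mm farther back than shut.
Start: joints at [-1.291, 0.332, -0.065, 1.46, 0.022, 1.35, -0.088], TCP at [0.186, 0.597, 0.231] pointing down, gripper open.
Joint ranges: [-2.6, 2.6], [-0.5, 2.12], [-1.47, 1.34], [0.16, 2.42], [-1.27, 4.41], [0.06, 2.06], [-2.6, 2.6]. Speed limits (rad/s): [2.22, 2.22, 2.79, 2.79, 3.14, 3.14, 3.14].

INTERFACE

Orientations are given as a unit quaternion [x, y, z, w].
In Python, from workcell import readout, camera, manip gives the robot as it stands.
- The arm moves only by the shell command python3 -m inch 'ROWS' [FORCE]. ROWS is JSON, a list of rows, each a list of 3 entries, a list of its own where there are three numbers: the turn, a rotation vector about the tool's x, y, z in degrees, then the shift along the tool's x, y, z in mm, then the closure, from 0 (fully open) to 1 (shut). In form: [[[wx, wy, wz], [dx, dy, dz], hand], ...]. A call has 1 to 10 rows; each row is the pose to reach, as a shift and turn from the pose measured when the call began, along the tool's axes at that moment; what a row does not reach only later rows make up. A row lasts 1/8 s, in which the tool goes at most 62.5 mm and 10.7 degrees, less where a joint would pass 70% of its speed; a pose out of reach is approached as far as the arm can. A call with a gripper value outside its range is refused whole. The fingers move at their own pace and stop on an object; FORCE is the grip in N (left out, the last holds). Time passes only in rows, so rows that repeat a pose let the fingers close. It gives the time, the measured TCP pose, the force and the opening at its end, in the units of the state.
- readout.get_obs(): the state, without advancing time (a new reading comes with each control period).
- camera(name): name is "scene" or "side" or "wrist"; returns a dict with "pixels" (480x640x3 uint8, red, green, blue), "range_z" (480x640 float32, m along the optical axis (not along the pixel's ray), 0 where there is no reading), "intrinsics" (3x3 intrinsics, pixels), "extrinsics" (4x4, takes a point from world to camera coordinates); the wrist camera has in their place "T_tool_cam" (4x4, takes a point from camera to tool coordinates, whose origin is the TCP and whose axes are the tool frame's). Camera axes: x right, y down, z forward; pixel columns grow to the right and rows downward; lengths in m; the calibration is good to about 2 mm. The wrist camera is an equidistant fisheye: a pixel r from the principal point sees the ray r / f radians off the axis. A picture is of the moment at which its call begins: read the wrist's pose just before it.
- manip.hand_in(): hands the job in, once; it reports no verdict.
The state is a dict: "clock": time; "joint_pos": joint angles; "joint_velocities": joint speeds; "tau": joint torques, N m; "position": TCP position; "ee_rot": TCP orientation; "ft_force": force on the tool from outside, world axes, zero at the start; "torque": the same for the moment, N m; "grip_width": opening from 0.0 (shut) to 1.0 (fully open).
Only numpy, scipy, OpenCV 4.12 (cv2) and the standard library are available. Lean on these libraries where they do the work, as an engineer would, in place of code of your own. Each camera call takes 0.05 s, during which the arm holds its last target.

## Working session

There is one attempt and no reset: what is moved stays moved. The work goes in short steps, Python scripts to look and compute and a shell command to move; the robot and the scene stay as the last step left them, time stands still between calls to the robot, and variables do not carry over. Pictures are saved under pics/ and viewed, and the job is handed in when it is done.

```bash
ls; mkdir -p pics; cat > h.py <<'E'
import numpy as np, cv2
from workcell import readout, camera, manip
from scipy.spatial.transform import Rotation as R
def save(n,img): cv2.imwrite('pics/'+n+'.png',img[:,:,::-1])
def pts(c):
    K=c['intrinsics'];T=np.linalg.inv(c['extrinsics']);d=c['range_z']
    v,u=np.mgrid[:480,:640]
    p=np.stack([(u-K[0,2])/K[0,0]*d,(v-K[1,2])/K[1,1]*d,d],-1)
    P=p@T[:3,:3].T+T[:3,3]; P[d==0]=np.nan
    return P
E
python3 - <<'E'
from h import *
o=readout.get_obs();print({k:np.round(v,3) for k,v in o.items()})
for n in ['scene','side']:
    c=camera(n);save(n+'0',c['pixels']);np.savez('pics/'+n+'0.npz',**c)
    T=np.linalg.inv(c['extrinsics']);print(n,T[:3,3].round(3),T[:3,2].round(3),c['intrinsics'][0],(c['range_z']==0).mean())
c=camera('wrist');save('wrist0',c['pixels']);print(c['T_tool_cam'],c['intrinsics'])
E
```

```text
pics
{'clock': np.float64(0.0), 'joint_pos': array([-1.291,  0.333, -0.065,  1.461,  0.022,  1.35 , -0.089]), 'joint_velocities': array([ 0.   ,  0.001, -0.001,  0.   , -0.001,  0.001, -0.   ]), 'tau': array([-1.0000e-03, -6.2545e+01,  4.9000e-02, -3.9160e+01,  1.6000e-02,
        1.0000e-02, -0.0000e+00]), 'position': array([0.186, 0.596, 0.231]), 'ee_rot': array([-0.419,  0.57 ,  0.419,  0.569]), 'ft_force': array([-0.417, -0.805, -0.119]), 'torque': array([ 0.004, -0.036,  0.003]), 'grip_width': np.float64(0.998)}
scene [1.114 0.211 1.012] [-0.55  -0.189 -0.814] [438.14205047   0.         318.23446981] 0.003916015625
side [-0.024 -0.633  0.925] [ 0.523  0.569 -0.634] [581.90248513   0.         307.16578046] 0.0040462239583333335
[[-3.84740396e-04 -2.84132538e-01  9.58784936e-01 -1.42236859e-01]
 [-1.77752769e-04 -9.58784972e-01 -2.84132620e-01  7.19348248e-02]
 [ 9.99999910e-01 -2.79743974e-04  3.18377965e-04  2.91298398e-04]
 [ 0.00000000e+00  0.00000000e+00  0.00000000e+00  1.00000000e+00]] [[371.64829954   0.         314.75526207]
 [  0.         371.64829954 234.16619157]
 [  0.           0.           1.        ]]
```

View pics/scene0.png

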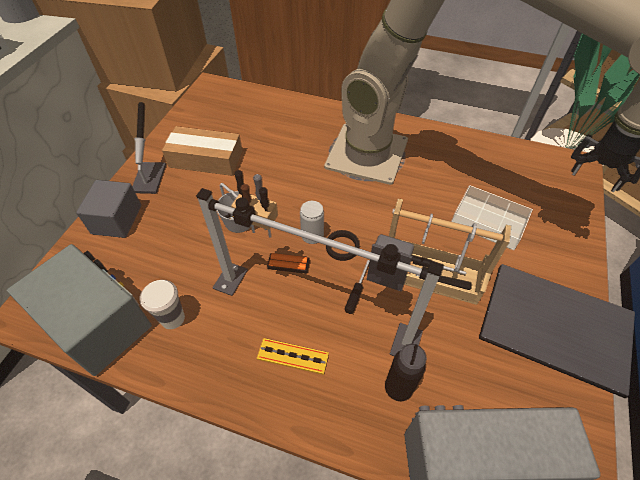

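View pics/side0.png

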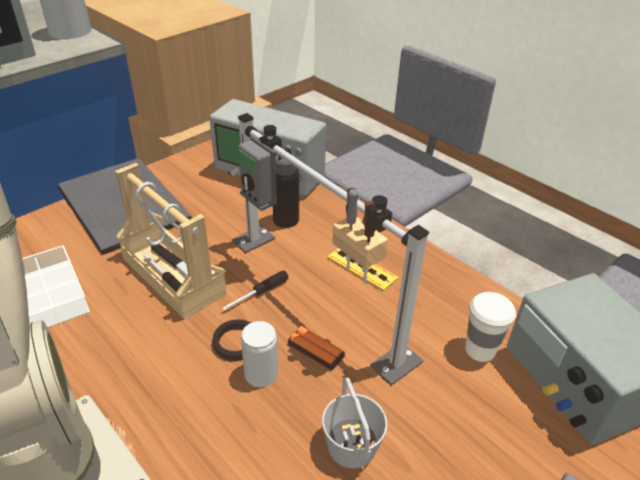

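View pics/wrist0.png

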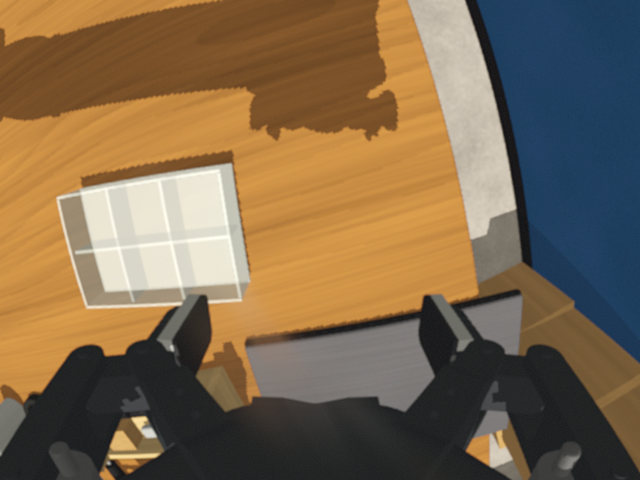

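The scene camera shows the tote at right (bar from about (398,207) to (508,235)) with two hooks. The pail is at left (240,210), partly behind the caddy, and the rail runs from (207,200) to (430,270). The side view shows both hooks near (145,190) and (165,220), and the pail at (352,430).

```bash
python3 - <<'E'
from h import *
s=np.load('pics/scene0.npz');d=np.load('pics/side0.npz')
a=s['pixels'][170:310,370:530];b=d['pixels'][150:320,100:250]
a=cv2.resize(a,None,fx=4.5,fy=4,interpolation=2)[:,:,:]
b=cv2.resize(b,None,fx=3.5,fy=3.5,interpolation=2)
save('za',cv2.resize(s['pixels'][190:300,380:520],(700,550),interpolation=2));save('zb',cv2.resize(d['pixels'][160:320,110:240],(487,600),interpolation=2))
for n,c in (('scene',s),('side',d)):
    P=pts(c)
    # plane check + rail: z 0.29..0.33
    z=P[...,2];print(n,np.nanmedian(z[200:,:][abs(z[200:,:])<.02]))
    np.save('pics/P'+n+'.npy',P)
    for nm,uv in (('scene',[(250,215),(300,233),(350,249),(207,195),(430,268),(400,205),(452,220),(505,233),(428,225),(460,240),(312,207),(240,195)]),('side',[(270,148),(300,168),(330,190),(345,395),(352,400),(365,440),(180,208),(188,216),(260,335),(415,235),(128,170),(193,225)])):
        if nm==n:
            for u,v in uv: print(u,v,P[v,u].round(3))
E
```

```text
scene 0.00043291837310821535
250 215 [ 0.613 -0.108  0.325]
300 233 [0.615 0.001 0.314]
350 249 [0.623 0.108 0.316]
207 195 [ 0.604 -0.208  0.34 ]
430 268 [0.633 0.262 0.34 ]
400 205 [0.407 0.171 0.237]
452 220 [0.217 0.316 0.02 ]
505 233 [0.411 0.411 0.236]
428 225 [0.425 0.245 0.214]
460 240 [0.268 0.351 0.002]
312 207 [ 0.383 -0.058  0.119]
240 195 [ 0.551 -0.163  0.302]
side 0.001119442813902416
270 148 [0.604 0.163 0.32 ]
300 168 [0.607 0.077 0.313]
330 190 [ 0.605 -0.01   0.308]
345 395 [ 0.433 -0.236  0.076]
352 400 [ 0.441 -0.246  0.064]
365 440 [ 0.38  -0.33   0.107]
180 208 [0.551 0.481 0.019]
188 216 [0.548 0.439 0.019]
260 335 [ 0.387 -0.063  0.117]
415 235 [ 0.586 -0.222  0.34 ]
128 170 [0.405 0.406 0.236]
193 225 [0.406 0.16  0.229]
```

View pics/za.png

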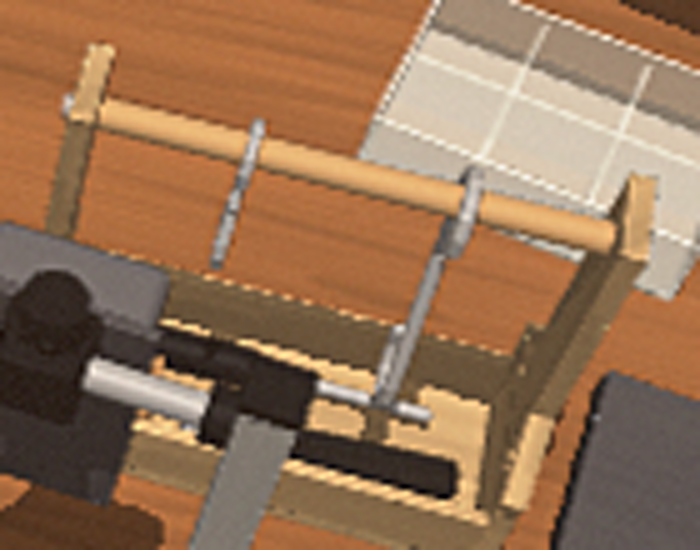

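View pics/zb.png

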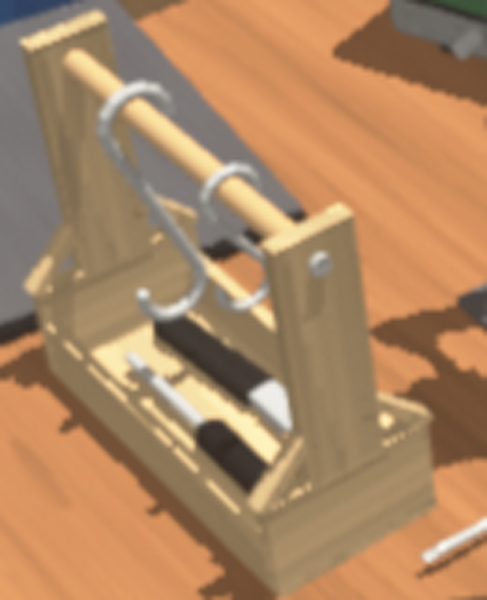

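```bash
python3 - <<'E'
from h import *
for n in ('scene','side'):
    c=np.load(f'pics/{n}0.npz');P=np.load(f'pics/P{n}.npy');im=c['pixels'];hsv=cv2.cvtColor(im,cv2.COLOR_RGB2HSV)
    x,y,z=np.moveaxis(P,-1,0)
    # bar: warm colour, z .2-.226
    m=(hsv[...,1]>70)&(z>.205)&(z<.227)&(abs(x-.41)<.03)&(y>.19)&(y<.39)
    q=P[m];k=np.polyfit(q[:,1],q[:,0],1);print(n,'bar x=',k, 'n',m.sum(),'z',np.percentile(q[:,2],[50,95]).round(4),q[:,1].min().round(3),q[:,1].max().round(3))
    # panel tops
    m=(z>.228)&(z<.242)&(abs(x-.41)<.05)&(y>.1)&(y<.5)
    q=P[m]
    for s in (q[:,1]<.29,q[:,1]>.29): print(' panel top',q[s].mean(0).round(4),q[s].min(0).round(3),q[s].max(0).round(3))
    m=(hsv[...,1]<60)&(z>.06)&(z<.245)&(abs(x-.41)<.08)&(y>.19)&(y<.39)
    q=P[m]; 
    print(' grey',m.sum()); 
    for s in (q[:,1]<.28,q[:,1]>.28):
        w=q[s]; print('  ',len(w),np.median(w,0).round(3),w.min(0).round(3),w.max(0).round(3))
        kk=np.polyfit(w[:,0],w[:,1],1); print('   y vs x slope',kk)
        t=w[w[:,2]>.222]; print('   top',t.mean(0).round(4) if len(t) else 0)
    # rail tube
    m=(hsv[...,1]<60)&(z>.3)&(z<.322)&(abs(x-.615)<.04)&(abs(y)<.07)
    q=P[m];k=np.polyfit(q[:,1],q[:,0],1);print(' rail x=',k,m.sum(),np.percentile(q[:,2],[5,50,95]).round(4))
    m=(z>.332)&(z<.345)&(abs(x-.615)<.04)
    q=P[m]
    for s in (q[:,1]<-.15,q[:,1]>.2): print(' post',q[s].mean(0).round(4),q[s].min(0).round(3),q[s].max(0).round(3)) if s.any() else 0
    m=(z>.3)&(abs(x-.6)<.08)&(abs(y)<.22); 
    for lo in np.arange(-.22,.22,.02):
        w=P[m&(y>lo)&(y<lo+.02)]; print('   %.2f'%lo,len(w),w.max(0).round(3) if len(w) else 0,w.min(0).round(3) if len(w) else 0)
    # pail
    m=(hsv[...,1]<60)&(z>.07)&(z<.2)&(abs(x-.42)<.12)&(abs(y+.26)<.12)
    q=P[m];print(' pail',m.sum(),q.min(0).round(3),q.max(0).round(3))
    t=q[q[:,2]>.115]; 
    if len(t): print('  handle',len(t),t.mean(0).round(4),t.min(0).round(3),t.max(0).round(3),np.linalg.svd(t[:,:2]-t[:,:2].mean(0),full_matrices=0)[2][0])
E
```

```text
scene bar x= [-0.00467832  0.41394513] n 583 z [0.2206 0.2242] 0.19 0.39
 panel top [0.4119 0.1695 0.2345] [0.385 0.161 0.228] [0.438 0.247 0.238]
 panel top [0.4107 0.4038 0.2338] [0.383 0.342 0.228] [0.435 0.423 0.238]
 grey 280
   70 [0.419 0.246 0.182] [0.395 0.243 0.138] [0.429 0.248 0.231]
   y vs x slope [0.02962217 0.23315651]
   top [0.4124 0.2456 0.2265]
   210 [0.416 0.345 0.151] [0.392 0.342 0.066] [0.435 0.35  0.233]
   y vs x slope [0.02767889 0.33354468]
   top [0.4138 0.3451 0.2279]
 rail x= [0.05127247 0.61514808] 446 [0.3087 0.315  0.3181]
 post [ 0.6026 -0.2158  0.3387] [ 0.588 -0.23   0.332] [ 0.614 -0.203  0.342]
 post [0.6293 0.2715 0.3395] [0.615 0.259 0.332] [0.64  0.284 0.343]
   -0.22 194 [ 0.614 -0.2    0.342] [ 0.589 -0.22   0.3  ]
   -0.20 89 [ 0.615 -0.181  0.324] [ 0.591 -0.2    0.301]
   -0.18 101 [ 0.61  -0.16   0.376] [ 0.549 -0.18   0.3  ]
   -0.16 201 [ 0.622 -0.14   0.379] [ 0.543 -0.16   0.301]
   -0.14 412 [ 0.624 -0.12   0.363] [ 0.541 -0.14   0.3  ]
   -0.12 446 [ 0.624 -0.1    0.385] [ 0.55 -0.12  0.3 ]
   -0.10 341 [ 0.616 -0.08   0.369] [ 0
[... 2368 characters left out ...]
[0.603 0.    0.306]
   0.02 60 [0.618 0.04  0.319] [0.604 0.02  0.306]
   0.04 58 [0.619 0.06  0.319] [0.605 0.04  0.306]
   0.06 58 [0.62  0.079 0.321] [0.607 0.06  0.306]
   0.08 56 [0.621 0.1   0.32 ] [0.606 0.081 0.304]
   0.10 54 [0.621 0.12  0.321] [0.609 0.101 0.307]
   0.12 48 [0.623 0.14  0.32 ] [0.61  0.12  0.306]
   0.14 288 [0.624 0.16  0.323] [0.559 0.141 0.3  ]
   0.16 393 [0.637 0.18  0.353] [0.559 0.16  0.301]
   0.18 271 [0.636 0.2   0.353] [0.561 0.18  0.301]
   0.20 152 [0.625 0.22  0.326] [0.561 0.2   0.3  ]
 pail 954 [ 0.354 -0.337  0.07 ] [ 0.462 -0.229  0.137]
  handle 323 [ 0.4033 -0.2909  0.1283] [ 0.38  -0.336  0.116] [ 0.433 -0.233  0.137] [-0.44826573 -0.89390035]
```

```bash
cat >> h.py <<'E'
def st():
    o=readout.get_obs();Rm=R.from_quat(o['ee_rot']).as_matrix()
    print('t',round(float(o['clock']),2),'p',np.round(o['position'],4),'grip',round(float(o['grip_width']),3),'F',np.round(o['ft_force'],1),'j',np.round(o['joint_pos'],2))
    print(' x',Rm[:,0].round(3),'y',Rm[:,1].round(3),'z',Rm[:,2].round(3))
    return o,Rm
def frame(xdir,zdir):
    x=np.array(xdir,float);x/=np.linalg.norm(x);z=np.array(zdir,float);z-=x*(z@x);z/=np.linalg.norm(z)
    return np.stack([x,np.cross(z,x),z],1)
def go(p,Rt=None):
    """print rotvec deg and shift mm in tool axes to TCP pose p,Rt"""
    o,Rm=st();s=Rm.T@(np.array(p)-o['position'])*1000
    r=np.zeros(3) if Rt is None else R.from_matrix(Rm.T@Rt).as_rotvec(degrees=True)
    print(' turn',r.round(1),'|%.1f|'%np.linalg.norm(r),'shift',s.round(1),'|%.1f|'%np.linalg.norm(s))
def appr(yaw,pitchdown,sgn=1):
    y,p=np.radians([yaw,pitchdown]);x=[np.cos(y)*np.cos(p),np.sin(y)*np.cos(p),-np.sin(p)]
    return x
E
python3 - <<'E'
from h import *
# pre-grasp for hook: approach yaw 0, pitch 15, jaws along y
for pd in (60,15):
  x=appr(0,pd)
  for s in (1,-1):
    go([0.30,0.343,0.30],frame(x,[0,s,0]))
E
```

```text
t 0.15 p [0.1863 0.5963 0.2307] grip 0.999 F [-0.1 -1.4 -0.4] j [-1.29  0.33 -0.06  1.46  0.02  1.35 -0.09]
 x [-0.    -0.001 -1.   ] y [-0.955  0.298 -0.   ] z [ 0.298  0.955 -0.001]
 turn [-16.9  -4.6 -29.8] |34.6| shift [ -69.1 -184.1 -207.9] |286.2|
t 0.15 p [0.1863 0.5963 0.2307] grip 0.999 F [-0.1 -1.4 -0.4] j [-1.29  0.33 -0.06  1.46  0.02  1.35 -0.09]
 x [-0.    -0.001 -1.   ] y [-0.955  0.298 -0.   ] z [ 0.298  0.955 -0.001]
 turn [157.6 -42.2   6.5] |163.3| shift [ -69.1 -184.1 -207.9] |286.2|
t 0.15 p [0.1863 0.5963 0.2307] grip 0.999 F [-0.1 -1.4 -0.4] j [-1.29  0.33 -0.06  1.46  0.02  1.35 -0.09]
 x [-0.    -0.001 -1.   ] y [-0.955  0.298 -0.   ] z [ 0.298  0.955 -0.001]
 turn [-14.7 -11.4 -74.4] |76.7| shift [ -69.1 -184.1 -207.9] |286.2|
t 0.15 p [0.1863 0.5963 0.2307] grip 0.999 F [-0.1 -1.4 -0.4] j [-1.29  0.33 -0.06  1.46  0.02  1.35 -0.09]
 x [-0.    -0.001 -1.   ] y [-0.955  0.298 -0.   ] z [ 0.298  0.955 -0.001]
 turn [ 131.4 -100.8   15.5] |166.3| shift [ -69.1 -184.1 -207.9] |286.2|
```

```bash
python3 -m inch '[[[0,0,0],[-60,0,0],0],[[0,0,0],[-120,0,0],0],[[-8,-2,-15],[-120,-60,-60],0],[[-17,-5,-30],[-120,-120,-120],0],[[-17,-5,-30],[-120,-184,-180],0],[[-17,-5,-30],[-120,-184,-208],0],[[-17,-5,-30],[-120,-184,-208],0]]'; python3 -c "
from h import *
go([0.30,0.343,0.30],frame(appr(0,15),[0,1,0]))"
```

```text
clock: 1.02
position: [0.3002, 0.3401, 0.3506]
ee_rot: [-0.612, 0.35, 0.354, 0.615]
ft_force: [0.0, -0.2, 0.0]
grip_width: 1.001
t 1.02 p [0.3002 0.3401 0.3506] grip 1.001 F [ 0.  -0.2  0. ] j [-1.3  -0.29 -0.03  1.95  0.51  1.37  0.17]
 x [ 0.505  0.006 -0.863] y [-0.863  0.001 -0.505] z [-0.002  1.     0.005]
 turn [ -0.2   0.3 -44.7] |44.7| shift [43.6 25.7  2.6] |50.7|
```

```bash
python3 -m inch '[[[0,0,-10],[0,0,0],0],[[0,0,-20],[0,0,0],0],[[0,0,-30],[0,0,0],0],[[0,0,-40],[0,0,0],0],[[0,0,-45],[0,0,0],0],[[0,0,-45],[0,0,0],0]]'; python3 -c "
from h import *
go([0.30,0.343,0.20],frame(appr(0,15),[0,1,0]))"
```

```text
clock: 1.78
position: [0.3, 0.34, 0.3492]
ee_rot: [-0.701, 0.089, 0.092, 0.702]
ft_force: [0.3, 0.4, -0.6]
grip_width: 0.999
t 1.77 p [0.3    0.34   0.3492] grip 0.999 F [ 0.3  0.4 -0.6] j [-1.31 -0.16 -0.45  2.29  1.2   1.54 -0.59]
 x [ 0.967  0.004 -0.254] y [-0.254  0.001 -0.967] z [-0.003  1.     0.002]
 turn [-0.   0.2  0.3] |0.4| shift [ 38.  144.2   2.7] |149.2|
```

```bash
python3 -c "
from h import *
go([0.35,0.3435,0.143],frame(appr(0,15),[0,1,0]))"; python3 -m inch '[[[0,0,0],[15,52,2],0.5],[[0,0,0],[40,100,3],0.5],[[0,0,0],[70,150,3],0.5],[[0,0,0],[100,212,3],0.5],[[0,0,0],[100,212,3],0.5],[[0,0,0],[100,212,3],0.5]]'; python3 -c "
from h import *
go([0.35,0.3435,0.143],frame(appr(0,15),[0,1,0]))
c=camera('wrist');save('w1',c['pixels'])
c=camera('side');save('s1',c['pixels'][100:400,50:350])
go([0.431,0.3435,0.131],frame(appr(0,15),[0,1,0]))"
```

```text
t 1.77 p [0.3    0.34   0.3492] grip 0.999 F [ 0.3  0.4 -0.6] j [-1.31 -0.16 -0.45  2.29  1.2   1.54 -0.59]
 x [ 0.967  0.004 -0.254] y [-0.254  0.001 -0.967] z [-0.003  1.     0.002]
 turn [-0.   0.2  0.3] |0.4| shift [100.8 186.7   3. ] |212.2|
clock: 2.52
position: [0.3429, 0.3442, 0.1207]
ee_rot: [-0.7, 0.089, 0.091, 0.702]
ft_force: [-0.6, 0.8, 0.5]
grip_width: 0.501
t 2.52 p [0.3429 0.3442 0.1207] grip 0.501 F [-0.6  0.8  0.5] j [-1.29  0.44 -0.39  2.38  1.47  1.5  -1.23]
 x [ 0.967  0.003 -0.254] y [-0.254  0.003 -0.967] z [-0.002  1.     0.003]
 turn [-0.1  0.2  0.3] |0.4| shift [  1.2 -23.4  -0.7] |23.4|
t 2.62 p [0.3428 0.345  0.1222] grip 0.497 F [ 0.3  0.1 -0. ] j [-1.29  0.43 -0.39  2.38  1.47  1.5  -1.23]
 x [ 0.968  0.005 -0.253] y [-0.253  0.006 -0.968] z [-0.003  1.     0.008]
 turn [-0.4  0.3  0.4] |0.6| shift [ 83.1 -30.9  -1.7] |88.7|
```

View pics/w1.png

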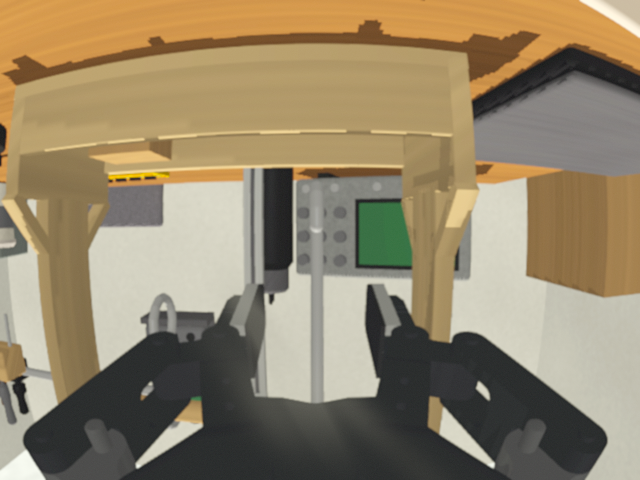

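View pics/s1.png

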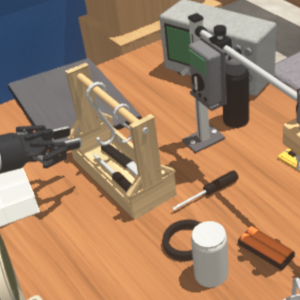

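The wrist view is upside down. It shows the hook's shank centred between the jaws at column 317, and the side view shows the gripper in front of the tote. I'll advance and close.

```bash
python3 -m inch '[[[0,0,0],[0,-22,-1],0.5],[[0,0,0],[30,-31,-1],0.5],[[0,0,0],[60,-31,-1],0.5],[[0,0,0],[83,-31,-1],0.5],[[0,0,0],[83,-31,-1],0.5],[[0,0,0],[83,-31,-1],0.6],[[0,0,0],[83,-31,-1],1],[[0,0,0],[83,-31,-1],1],[[0,0,0],[83,-31,-1],1],[[0,0,0],[83,-31,-1],1]]' 60; python3 -c "
from h import *
st()
c=camera('wrist');save('w2',c['pixels'])
c=camera('side');save('s2',cv2.resize(c['pixels'][130:330,80:280],(600,600)))"
```

```text
clock: 3.88
position: [0.4309, 0.3447, 0.1317]
ee_rot: [-0.699, 0.088, 0.091, 0.704]
ft_force: [-1.2, 1.0, 5.6]
grip_width: 0.07
t 3.88 p [0.4309 0.3447 0.1317] grip 0.07 F [-1.2  1.   5.6] j [-1.15  0.41 -0.27  2.36  1.67  1.37 -1.16]
 x [ 0.968  0.006 -0.252] y [-0.252  0.007 -0.968] z [-0.004  1.     0.008]
```

View pics/w2.png

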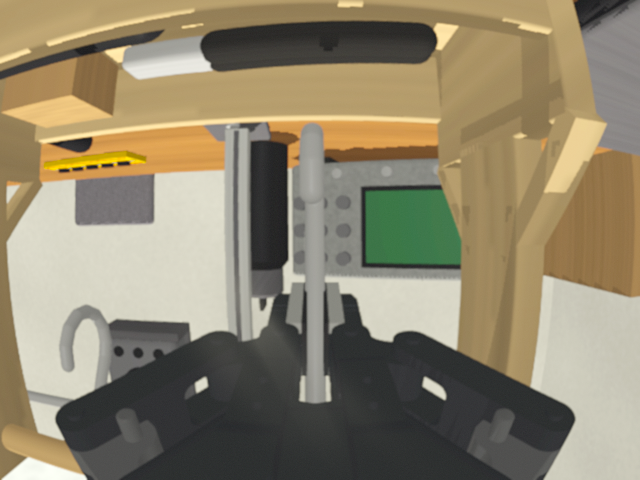

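View pics/s2.png

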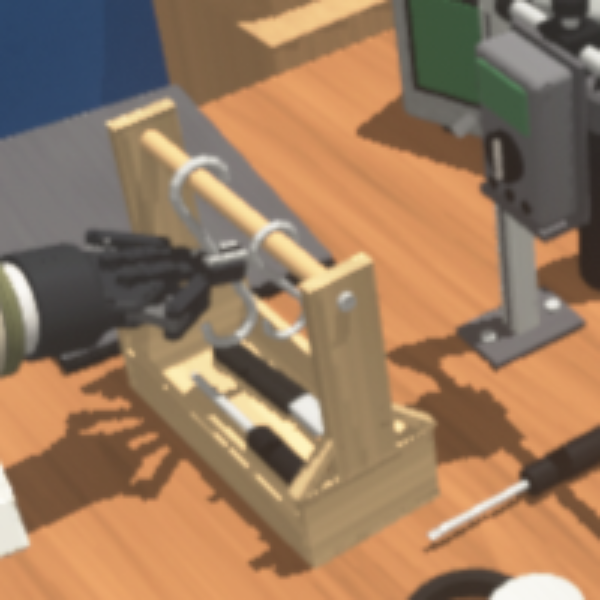

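The gripper holds the shank at an opening of 0.07, with the wire centred at column 317. Next I'll lift the hook off the bar and back away.

```bash
python3 -m inch '[[[0,0,0],[-4,-15,0],1],[[0,0,0],[-10,-40,0],1],[[0,0,0],[-16,-62,0],1],[[0,0,0],[-16,-62,0],1],[[0,0,0],[-50,-53,0],1],[[0,0,0],[-90,-43,0],1],[[0,0,0],[-114,-37,0],1],[[0,0,0],[-114,-37,0],1]]' 80; python3 -c "
from h import *
go([0.48,0.035,0.266],frame(appr(-3.1,15),[0,1,0]))
c=camera('wrist');save('w3',c['pixels'])
c=camera('side');save('s3',cv2.resize(c['pixels'][130:330,80:280],(600,600)))
np.savez('pics/side3.npz',**c)"
```

```text
clock: 4.97
position: [0.3286, 0.3445, 0.1955]
ee_rot: [-0.699, 0.087, 0.093, 0.704]
ft_force: [-0.5, 0.3, -1.0]
grip_width: 0.064
t 4.97 p [0.3286 0.3445 0.1955] grip 0.064 F [-0.5  0.3 -1. ] j [-1.28  0.21 -0.44  2.39  1.37  1.5  -1.03]
 x [ 0.967  0.008 -0.253] y [-0.253  0.005 -0.967] z [-0.007  1.     0.007]
 turn [-0.3  3.5  0.4] |3.5| shift [ 126.  -108.2 -310.1] |351.7|
```

View pics/s3.png

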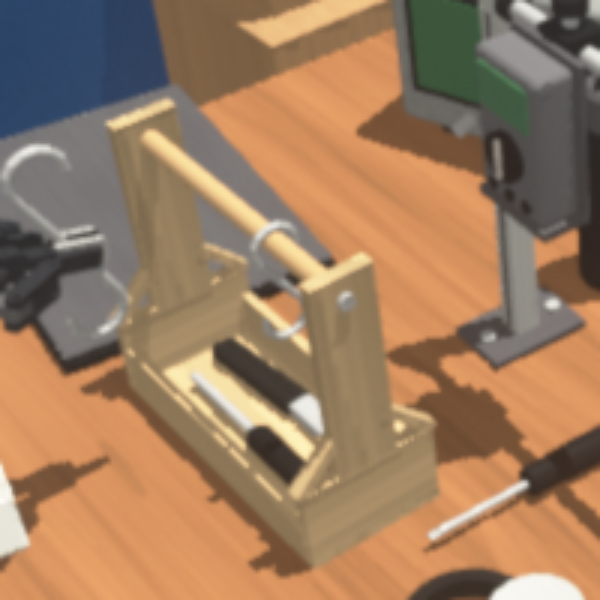

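View pics/w3.png

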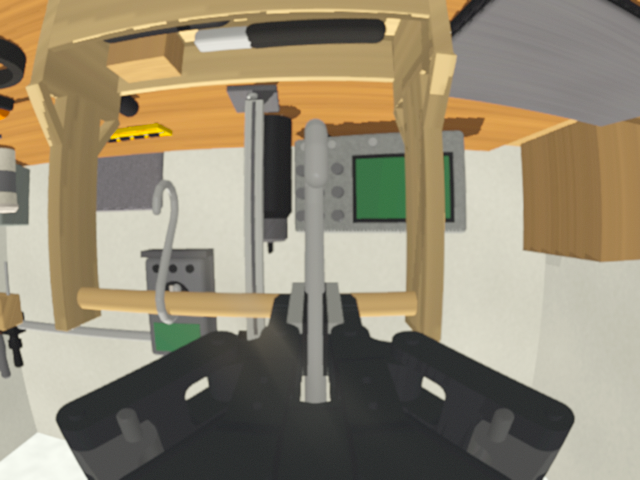

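```bash
python3 -m inch '[[[0,0,0],[-12,-45,0],1],[[0,1,0],[-18,-68,-45],1],[[0,2,0],[-18,-68,-100],1],[[0,3,0],[-18,-68,-160],1],[[0,3.5,0],[-18,-68,-220],1],[[0,3.5,0],[25,-80,-260],1],[[0,3.5,0],[75,-95,-295],1],[[0,3.5,0],[126,-108,-310],1],[[0,3.5,0],[126,-108,-310],1],[[0,3.5,0],[126,-108,-310],1]]' 80; python3 - <<'E'
from h import *
st()
for n in ('side','scene'):
    c=camera(n);np.savez(f'pics/{n}4.npz',**c)
    P=pts(c);im=c['pixels'];sat=cv2.cvtColor(im,cv2.COLOR_RGB2HSV)[...,1]
    m=(sat<60)&(im.min(-1)>80)&(abs(P[...,1]-.035)<.03)&(P[...,0]>.40)&(P[...,0]<.56)&(P[...,2]>.15)
    q=P[m];print(n,m.sum(),np.median(q,0).round(4))
    for lo in np.arange(.16,.4,.01):
        w=q[(q[:,2]>=lo)&(q[:,2]<lo+.01)]
        if len(w):print('%.2f'%lo,len(w),np.median(w,0).round(4),w[:,0].min().round(3),w[:,0].max().round(3))
    x0=200 if n=='side' else 200
    save(n+'4',im)
E
```

```text
clock: 6.32
position: [0.4804, 0.2017, 0.3194]
ee_rot: [0.701, -0.131, -0.065, -0.698]
ft_force: [0.5, 0.7, -0.3]
grip_width: 0.062
t 6.33 p [0.4804 0.2017 0.3194] grip 0.062 F [ 0.5  0.7 -0.3] j [ 0.16 -0.5  -1.08  2.42  1.29  0.67 -0.49]
 x [ 0.957 -0.092 -0.274] y [-0.275  0.008 -0.961] z [ 0.091  0.996 -0.018]
side 0 [nan nan nan]
scene 0 [nan nan nan]
  return _methods._mean(a, axis=axis, dtype=dtype,
  ret = um.true_divide(
```

View pics/side4.png

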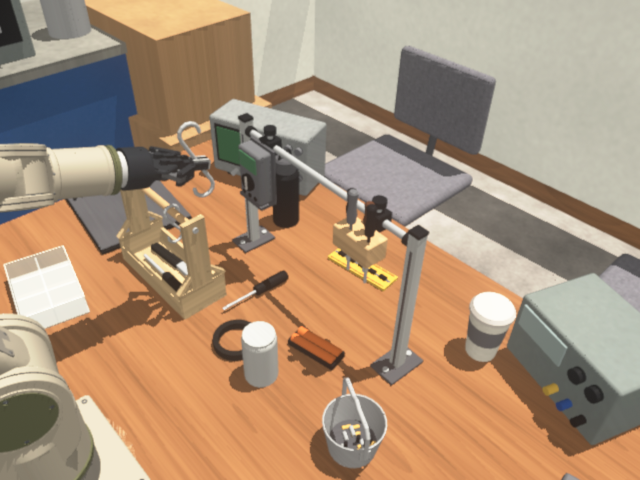

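View pics/scene4.png

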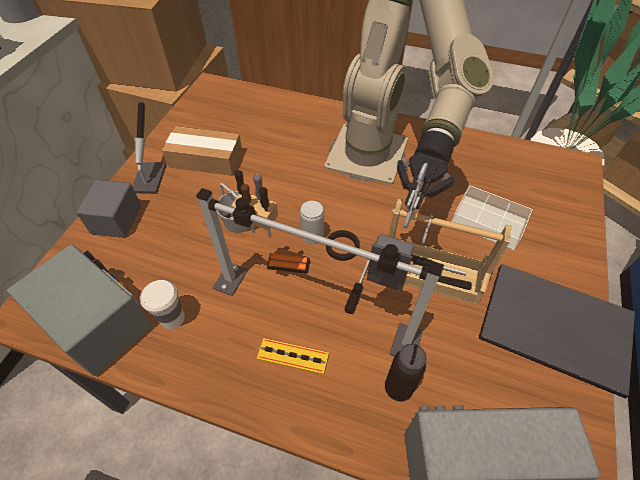

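```bash
python3 -c "
from h import *
go([0.47,0.035,0.28],frame(appr(-3.1,15),[0,1,0]))"; python3 -m inch '[[[0,0,0],[0,10,-30],1],[[0,1,0],[5,20,-60],1],[[0,2,0],[10,30,-110],1],[[0,2,0],[15,40,-165],1],[[0,2,0],[15,40,-165],1],[[0,2,0],[15,40,-165],1]]'; python3 -c "
from h import *
go([0.48,0.035,0.266],frame(appr(-3.1,15),[0,1,0]))"
```

```text
t 6.42 p [0.4814 0.1982 0.3193] grip 0.064 F [-0.3 -0.8 -2.1] j [ 0.16 -0.5  -1.08  2.42  1.29  0.68 -0.49]
 x [ 0.956 -0.099 -0.275] y [-0.275  0.011 -0.961] z [ 0.098  0.995 -0.017]
 turn [-0.6 -2.7 -1. ] |2.9| shift [  16.    39.1 -162.8] |168.2|
clock: 7.18
position: [0.5447, 0.0931, 0.3265]
ee_rot: [0.699, -0.171, -0.051, -0.692]
ft_force: [0.6, 0.9, -0.4]
grip_width: 0.059
t 7.17 p [0.5447 0.0931 0.3265] grip 0.059 F [ 0.6  0.9 -0.4] j [ 0.4  -0.5  -0.93  2.42  1.45  0.43 -0.46]
 x [ 0.937 -0.168 -0.308] y [-0.31   0.017 -0.951] z [ 0.164  0.986 -0.036]
 turn [-0.6 -6.7 -3.1] |7.4| shift [-32.2  76.6 -65.7] |105.9|
```

```bash
python3 -c "
from h import *
go([0.54,0.035,0.30],frame(appr(-3.1,15),[0,1,0]))"; python3 -m inch '[[[0,0,0],[0,10,-20],1],[[0,-2,0],[5,18,-40],1],[[0,-4,0],[5,22,-58],1],[[0,-7,-3],[5,25,-58],1],[[0,-7,-3],[5,25,-58],1]]'; python3 -c "
from h import *
go([0.54,0.035,0.27],frame(appr(-3.1,15),[0,1,0]))"
```

```text
t 7.17 p [0.5447 0.0931 0.3265] grip 0.059 F [ 0.6  0.9 -0.4] j [ 0.4  -0.5  -0.93  2.42  1.45  0.43 -0.46]
 x [ 0.937 -0.168 -0.308] y [-0.31   0.017 -0.951] z [ 0.164  0.986 -0.036]
 turn [-0.6 -6.7 -3.1] |7.4| shift [ 13.5  25.7 -57.1] |64.0|
clock: 7.8
position: [0.5822, 0.0471, 0.3343]
ee_rot: [-0.698, 0.138, 0.075, 0.698]
ft_force: [0.6, 1.1, -0.7]
grip_width: 0.062
t 7.8 p [0.5822 0.0471 0.3343] grip 0.062 F [ 0.6  1.1 -0.7] j [ 0.66 -0.5  -0.9   2.42  2.41  0.18 -1.28]
 x [ 0.951 -0.088 -0.297] y [-0.297  0.013 -0.955] z [ 0.088  0.996 -0.013]
 turn [-0.6 -2.1 -2.3] |3.2| shift [-19.9  73.7 -14.9] |77.8|
```

```bash
python3 -m inch '[[[0,0,0],[-5,18,-5],1],[[0,-1,0],[-8,30,-10],1],[[0,-2,-2],[-14,50,-15],1],[[0,-2,-2],[-14,50,-15],1],[[0,-2,-2],[-14,50,-15],1]]'; python3 -c "
from h import *
go([0.54,0.035,0.27],frame(appr(-3.1,15),[0,1,0]))"
```

```text
clock: 8.43
position: [0.5978, 0.0446, 0.3117]
ee_rot: [-0.698, 0.129, 0.081, 0.7]
ft_force: [0.2, -0.2, -0.9]
grip_width: 0.061
t 8.43 p [0.5978 0.0446 0.3117] grip 0.061 F [ 0.2 -0.2 -0.9] j [ 0.92 -0.5  -1.09  2.42  2.99  0.25 -1.89]
 x [ 0.954 -0.067 -0.293] y [-0.293  0.012 -0.956] z [ 0.068  0.998 -0.008]
 turn [-0.6 -0.9 -2. ] |2.3| shift [-42.3  56.6 -13.1] |71.9|
```

```bash
python3 -m inch '[[[0,0,0],[-12,14,-5],1],[[0,-0.5,-1],[-20,28,-10],1],[[0,-1,-2],[-30,45,-12],1],[[0,-1,-2],[-30,45,-12],1],[[0,-1,-2],[-30,45,-12],1]]'; python3 - <<'E'
from h import *
go([0.58,0.035,0.266],frame(appr(-3.1,15),[0,1,0]))
for n in ('side','scene'):
    c=camera(n);np.savez(f'pics/{n}5.npz',**c);save(n+'5',c['pixels'][80:320,160:480] )
E
```

```text
clock: 9.05
position: [0.6046, 0.0472, 0.2983]
ee_rot: [-0.698, 0.126, 0.081, 0.7]
ft_force: [-0.1, -0.7, -1.3]
grip_width: 0.059
t 9.05 p [0.6046 0.0472 0.2983] grip 0.059 F [-0.1 -0.7 -1.3] j [ 1.03 -0.5  -1.2   2.42  3.03  0.3  -1.96]
 x [ 0.955 -0.063 -0.289] y [-0.289  0.012 -0.957] z [ 0.064  0.998 -0.007]
 turn [-0.6 -0.6 -1.8] |2.0| shift [-13.4  37.9 -13.6] |42.4|
```

View pics/side5.png

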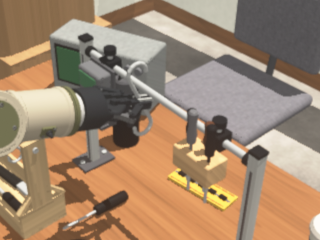

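View pics/scene5.png

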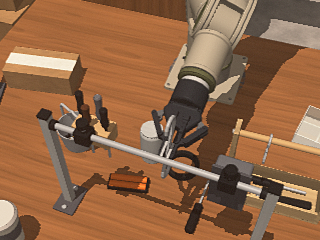

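```bash
cat > hk.py <<'E'
from h import *
def hook(tag,p,Rm):
    for n in ('side','scene'):
        c=np.load(f'pics/{n}{tag}.npz');P=pts(c);im=c['pixels']
        L=(P-p)@Rm
        sat=cv2.cvtColor(im,cv2.COLOR_RGB2HSV)[...,1]
        m=(abs(L[...,2])<.012)&(L[...,0]>-.07)&(L[...,0]<.06)&(abs(L[...,1])<.12)&(im.min(-1)>85)&(sat<60)
        q=P[m];print(n,m.sum())
        for lo in np.arange(.1,.45,.01):
            w=q[(q[:,2]>=lo)&(q[:,2]<lo+.01)]
            if len(w):print('%.2f'%lo,len(w),'x %.3f..%.3f y %.3f zmin %.3f zmax %.3f'%(w[:,0].min(),w[:,0].max(),np.median(w[:,1]),w[:,2].min(),w[:,2].max()))
E
python3 - <<'E'
from hk import *
o,Rm=st();hook('5',o['position'],Rm)
E
```

```text
t 9.15 p [0.6046 0.0473 0.2983] grip 0.065 F [ 0.4  0.1 -0.6] j [ 1.03 -0.5  -1.2   2.42  3.04  0.3  -1.96]
 x [ 0.955 -0.063 -0.289] y [-0.289  0.012 -0.957] z [ 0.064  0.998 -0.007]
side 498
0.22 1 x 0.592..0.592 y 0.045 zmin 0.230 zmax 0.230
0.23 45 x 0.567..0.604 y 0.044 zmin 0.232 zmax 0.240
0.24 31 x 0.564..0.606 y 0.045 zmin 0.241 zmax 0.250
0.25 21 x 0.564..0.606 y 0.044 zmin 0.250 zmax 0.259
0.26 11 x 0.598..0.606 y 0.042 zmin 0.261 zmax 0.269
0.27 15 x 0.593..0.602 y 0.043 zmin 0.270 zmax 0.280
0.28 13 x 0.588..0.597 y 0.043 zmin 0.281 zmax 0.288
0.29 3 x 0.600..0.605 y 0.038 zmin 0.293 zmax 0.300
0.30 21 x 0.592..0.609 y 0.043 zmin 0.305 zmax 0.310
0.31 124 x 0.570..0.618 y 0.045 zmin 0.310 zmax 0.320
0.32 23 x 0.568..0.614 y 0.045 zmin 0.320 zmax 0.330
0.33 18 x 0.563..0.576 y 0.046 zmin 0.330 zmax 0.340
0.34 20 x 0.560..0.570 y 0.047 zmin 0.340 zmax 0.349
0.35 19 x 0.554..0.564 y 0.047 zmin 0.351 zmax 0.360
0.36 23 x 0.553..0.596 y 0.047 zmin 0.360 zmax 0.370
0.37 28 x 0.554..0.597 y 0.046 zmin 0.370 zmax 0.380
0.38 38 x 0.557..0.592 y 0.046 zmin 0.380 zmax 0.390
0.39 44 x 0.560..0.585 y 0.046 zmin 0.390 zmax 0.396
scene 375
0.23 17 x 0.576..0.592 y 0.049 zmin 0.231 zmax 0.238
0.24 4 x 0.577..0.611 y 0.048 zmin 0.241 zmax 0.248
0.25 13 x 0.608..0.614 y 0.046 zmin 0.251 zmax 0.260
0.26 10 x 0.603..0.612 y 0.047 zmin 0.260 zmax 0.270
0.27 7 x 0.602..0.605 y 0.048 zmin 0.270 zmax 0.276
0.30 23 x 0.585..0.622 y 0.046 zmin 0.301 zmax 0.310
0.31 160 x 0.571..0.623 y 0.047 zmin 0.310 zmax 0.319
0.32 13 x 0.558..0.581 y 0.048 zmin 0.321 zmax 0.330
0.33 14 x 0.550..0.578 y 0.049 zmin 0.330 zmax 0.339
0.34 11 x 0.567..0.573 y 0.050 zmin 0.341 zmax 0.350
0.35 14 x 0.562..0.567 y 0.052 zmin 0.351 zmax 0.360
0.36 9 x 0.559..0.598 y 0.052 zmin 0.360 zmax 0.369
0.37 18 x 0.593..0.601 y 0.049 zmin 0.370 zmax 0.380
0.38 29 x 0.562..0.598 y 0.050 zmin 0.381 zmax 0.390
0.39 33 x 0.566..0.592 y 0.051 zmin 0.390 zmax 0.396
```

```bash
python3 -c "
from h import *
go([0.612,0.042,0.266],frame(appr(-3.1,15),[0,1,0]))"; python3 -m inch '[[[0,0,0],[2,12,-1],1],[[0,0,0],[8,24,-4],1],[[0,-0.5,-1],[15,33,-6],1],[[0,-0.5,-1],[15,33,-6],1],[[0,-0.5,-1],[15,33,-6],1]]'; python3 - <<'E'
from hk import *
go([0.634,0.04,0.266],frame(appr(-3.1,15),[0,1,0]))
for n in ('side','scene'):
    c=camera(n);np.savez(f'pics/{n}6.npz',**c);save(n+'6',cv2.resize(c['pixels'][110:290,240:440] if n=='side' else c['pixels'][150:330,240:440],(800,600)) )
E
```

```text
t 9.15 p [0.6046 0.0473 0.2983] grip 0.065 F [ 0.4  0.1 -0.6] j [ 1.03 -0.5  -1.2   2.42  3.04  0.3  -1.96]
 x [ 0.955 -0.063 -0.289] y [-0.289  0.012 -0.957] z [ 0.064  0.998 -0.007]
 turn [-0.6 -0.6 -1.8] |2.0| shift [16.7 28.8 -4.6] |33.6|
clock: 9.78
position: [0.6205, 0.043, 0.2665]
ee_rot: [-0.699, 0.12, 0.078, 0.701]
ft_force: [0.1, 1.0, -1.3]
grip_width: 0.06
t 9.78 p [0.6205 0.043  0.2665] grip 0.06 F [ 0.1  1.  -1.3] j [ 1.3  -0.5  -1.44  2.42  3.09  0.44 -2.04]
 x [ 0.959 -0.058 -0.278] y [-0.278  0.011 -0.961] z [ 0.059  0.998 -0.005]
 turn [-0.6 -0.3 -1.1] |1.3| shift [13.2 -3.3 -2.2] |13.8|
```

View pics/side6.png

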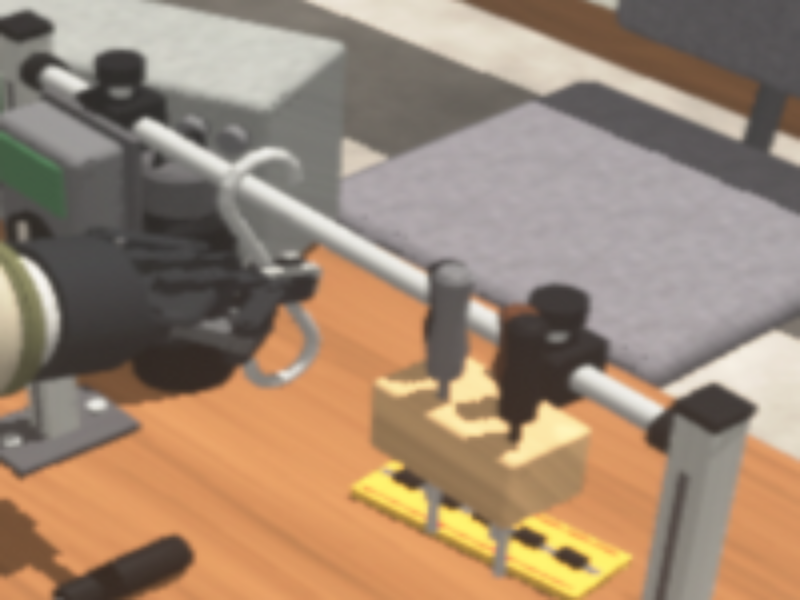

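```bash
python3 -m inch '[[[0,0,0],[7,-2,-1],1],[[0,0,-1],[14,-3,-2],1],[[0,0,-1],[14,-3,-2],1]]'; python3 - <<'E'
from hk import *
o,Rm=st()
for n in ('side','scene'):
    c=camera(n);np.savez(f'pics/{n}7.npz',**c)
hook('7',o['position'],Rm)
go([0.634,0.04,0.23])
E
```

```text
clock: 10.25
position: [0.6352, 0.0417, 0.269]
ee_rot: [-0.7, 0.11, 0.072, 0.702]
ft_force: [-0.2, 0.1, -0.5]
grip_width: 0.067
t 10.25 p [0.6352 0.0417 0.269 ] grip 0.067 F [-0.2  0.1 -0.5] j [ 1.25 -0.19 -1.47  2.39  2.71  0.53 -1.45]
 x [ 0.965 -0.054 -0.255] y [-0.255  0.01  -0.967] z [ 0.055  0.998 -0.004]
side 437
0.20 39 x 0.601..0.633 y 0.039 zmin 0.201 zmax 0.210
0.21 24 x 0.596..0.641 y 0.039 zmin 0.211 zmax 0.219
0.22 14 x 0.598..0.641 y 0.038 zmin 0.220 zmax 0.230
0.23 13 x 0.630..0.639 y 0.037 zmin 0.231 zmax 0.240
0.24 11 x 0.625..0.634 y 0.037 zmin 0.241 zmax 0.249
0.25 6 x 0.621..0.627 y 0.037 zmin 0.250 zmax 0.256
0.27 8 x 0.624..0.637 y 0.040 zmin 0.276 zmax 0.279
0.28 54 x 0.602..0.631 y 0.038 zmin 0.281 zmax 0.290
0.29 18 x 0.597..0.609 y 0.039 zmin 0.290 zmax 0.300
0.30 23 x 0.592..0.609 y 0.040 zmin 0.301 zmax 0.310
0.31 81 x 0.589..0.618 y 0.041 zmin 0.310 zmax 0.319
0.32 22 x 0.582..0.611 y 0.041 zmin 0.320 zmax 0.330
0.33 14 x 0.582..0.621 y 0.041 zmin 0.331 zmax 0.339
0.34 26 x 0.583..0.624 y 0.040 zmin 0.340 zmax 0.349
0.35 46 x 0.584..0.624 y 0.040 zmin 0.
[... 509 characters left out ...]
0.606..0.635 y 0.045 zmin 0.280 zmax 0.290
0.29 2 x 0.585..0.586 y 0.036 zmin 0.292 zmax 0.295
0.30 10 x 0.600..0.622 y 0.043 zmin 0.303 zmax 0.310
0.31 67 x 0.593..0.623 y 0.044 zmin 0.310 zmax 0.320
0.32 12 x 0.589..0.596 y 0.044 zmin 0.321 zmax 0.329
0.33 10 x 0.588..0.629 y 0.043 zmin 0.331 zmax 0.339
0.34 16 x 0.621..0.629 y 0.042 zmin 0.341 zmax 0.349
0.35 40 x 0.589..0.626 y 0.044 zmin 0.351 zmax 0.360
0.36 23 x 0.595..0.613 y 0.044 zmin 0.360 zmax 0.364
t 10.35 p [0.6347 0.0419 0.2674] grip 0.062 F [-0.   0.6 -1.5] j [ 1.25 -0.18 -1.47  2.39  2.72  0.53 -1.45]
 x [ 0.965 -0.052 -0.259] y [-0.258  0.016 -0.966] z [0.054 0.999 0.002]
 turn [0. 0. 0.] |0.0| shift [ 9.1 36.2 -2. ] |37.4|
```

```bash
python3 -m inch '[[[0,0,0],[8,-2,0],1],[[0,0,0],[8,-2,0],1],[[0,0,0],[5,7,0],1],[[0,0,0],[3,16,0],1],[[0,0,0],[3,16,0],1]]'; python3 - <<'E'
from hk import *
go([0.643,0.041,0.232])
E
```

```text
clock: 10.98
position: [0.6334, 0.0424, 0.2512]
ee_rot: [-0.697, 0.111, 0.074, 0.705]
ft_force: [0.2, -0.3, -0.3]
grip_width: 0.06
t 10.97 p [0.6334 0.0424 0.2512] grip 0.06 F [ 0.2 -0.3 -0.3] j [ 1.16  0.04 -1.46  2.41  2.57  0.66 -1.15]
 x [ 0.965 -0.05  -0.259] y [-0.258  0.018 -0.966] z [0.053 0.999 0.005]
 turn [0. 0. 0.] |0.0| shift [14.3 16.1 -1. ] |21.5|
```

```bash
python3 -m inch '[[[0,0,0],[-2,-8,0],1],[[0,0,0],[8,-10,0],1],[[0,0,0],[8,-10,0],1],[[0,0,0],[8,-10,0],1]]'; python3 - <<'E'
from hk import *
o,Rm=st()
for n in ('side','scene'):
    c=camera(n);np.savez(f'pics/{n}8.npz',**c)
    save(n+'8',cv2.resize(c['pixels'][110:290,240:440] if n=='side' else c['pixels'][170:320,270:430],(800,600)) )
hook('8',o['position'],Rm)
go([0.643,0.041,0.23])
E
```

```text
clock: 11.48
position: [0.6437, 0.0421, 0.259]
ee_rot: [-0.696, 0.11, 0.074, 0.706]
ft_force: [0.2, -0.1, -1.5]
grip_width: 0.063
t 11.47 p [0.6437 0.0421 0.259 ] grip 0.063 F [ 0.2 -0.1 -1.5] j [ 1.17  0.06 -1.45  2.38  2.56  0.65 -1.12]
 x [ 0.965 -0.049 -0.259] y [-0.258  0.02  -0.966] z [0.053 0.999 0.007]
side 437
0.19 42 x 0.609..0.645 y 0.040 zmin 0.192 zmax 0.200
0.20 23 x 0.606..0.648 y 0.039 zmin 0.200 zmax 0.210
0.21 11 x 0.605..0.646 y 0.038 zmin 0.211 zmax 0.220
0.22 11 x 0.638..0.645 y 0.039 zmin 0.221 zmax 0.230
0.23 9 x 0.633..0.639 y 0.037 zmin 0.230 zmax 0.240
0.24 7 x 0.630..0.635 y 0.037 zmin 0.241 zmax 0.248
0.26 7 x 0.637..0.644 y 0.043 zmin 0.267 zmax 0.270
0.27 67 x 0.610..0.643 y 0.037 zmin 0.270 zmax 0.280
0.28 16 x 0.608..0.616 y 0.039 zmin 0.280 zmax 0.290
0.29 15 x 0.602..0.610 y 0.039 zmin 0.290 zmax 0.300
0.30 24 x 0.596..0.609 y 0.040 zmin 0.300 zmax 0.310
0.31 75 x 0.591..0.619 y 0.041 zmin 0.310 zmax 0.320
0.32 21 x 0.590..0.634 y 0.041 zmin 0.320 zmax 0.329
0.33 26 x 0.591..0.635 y 0.039 zmin 0.331 zmax 0.339
0.34 45 x 0.594..0.632 y 0.040 zmin 0.34
[... 504 characters left out ...]
 x 0.611..0.646 y 0.043 zmin 0.270 zmax 0.280
0.28 8 x 0.615..0.619 y 0.043 zmin 0.281 zmax 0.289
0.29 5 x 0.586..0.616 y 0.044 zmin 0.291 zmax 0.293
0.30 2 x 0.621..0.622 y 0.051 zmin 0.309 zmax 0.309
0.31 48 x 0.597..0.623 y 0.046 zmin 0.310 zmax 0.319
0.32 8 x 0.596..0.636 y 0.046 zmin 0.320 zmax 0.329
0.33 20 x 0.631..0.637 y 0.044 zmin 0.331 zmax 0.339
0.34 31 x 0.598..0.634 y 0.044 zmin 0.341 zmax 0.350
0.35 33 x 0.602..0.625 y 0.045 zmin 0.350 zmax 0.355
t 11.57 p [0.6436 0.0419 0.2589] grip 0.065 F [ 0.2 -0.1 -0.9] j [ 1.17  0.06 -1.45  2.38  2.55  0.65 -1.12]
 x [ 0.965 -0.05  -0.259] y [-0.258  0.019 -0.966] z [0.053 0.999 0.006]
 turn [0. 0. 0.] |0.0| shift [ 6.9 28.  -1.1] |28.9|
```

View pics/scene8.png

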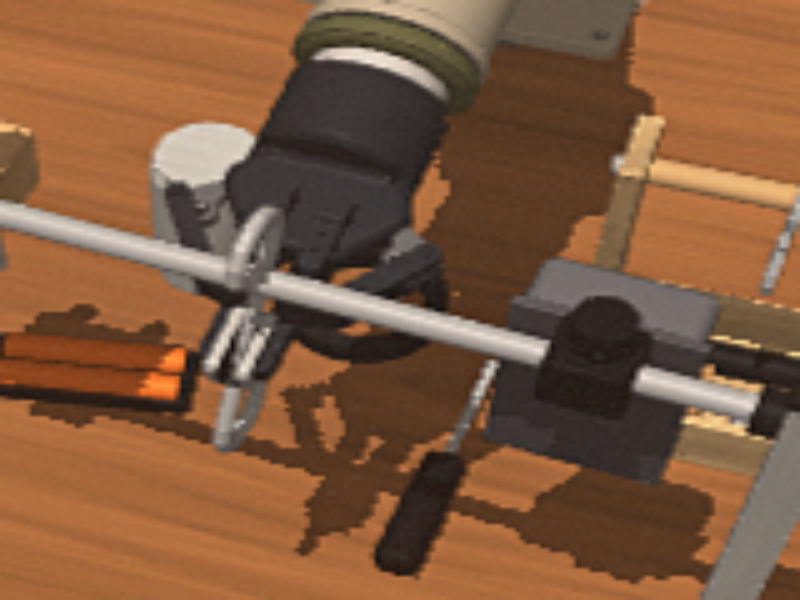

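The upper curl is centred over the tube: it spans x 0.594–0.636, and the tube axis is at 0.613. I'll lower it straight down.

```bash
python3 -m inch '[[[0,0,0],[2,8,0],1],[[0,0,0],[4,16,0],1],[[0,0,0],[6,22,0],1],[[0,0,0],[7,27,0],1],[[0,0,0],[7,27,0],1],[[0,0,0],[7,27,0],1]]'; python3 - <<'E'
from hk import *
o,Rm=st()
for n in ('side','scene'):
    c=camera(n);np.savez(f'pics/{n}9.npz',**c)
    save(n+'9',cv2.resize(c['pixels'][110:290,240:440] if n=='side' else c['pixels'][170:320,270:430],(800,600)) )
hook('9',o['position'],Rm)
E
```

```text
clock: 12.32
position: [0.6435, 0.0422, 0.2312]
ee_rot: [-0.696, 0.11, 0.074, 0.705]
ft_force: [0.0, 0.2, -1.0]
grip_width: 0.061
t 12.32 p [0.6435 0.0422 0.2312] grip 0.061 F [ 0.   0.2 -1. ] j [ 1.02  0.25 -1.36  2.4   2.53  0.8  -0.97]
 x [ 0.965 -0.05  -0.258] y [-0.258  0.019 -0.966] z [0.053 0.999 0.006]
side 369
0.16 27 x 0.617..0.641 y 0.040 zmin 0.164 zmax 0.170
0.17 25 x 0.608..0.647 y 0.039 zmin 0.171 zmax 0.180
0.18 10 x 0.603..0.648 y 0.038 zmin 0.180 zmax 0.189
0.19 10 x 0.640..0.646 y 0.038 zmin 0.191 zmax 0.200
0.20 13 x 0.634..0.642 y 0.039 zmin 0.201 zmax 0.210
0.21 7 x 0.627..0.637 y 0.038 zmin 0.212 zmax 0.218
0.23 2 x 0.642..0.644 y 0.040 zmin 0.238 zmax 0.239
0.24 52 x 0.612..0.642 y 0.036 zmin 0.241 zmax 0.250
0.25 29 x 0.607..0.618 y 0.039 zmin 0.250 zmax 0.259
0.26 13 x 0.604..0.612 y 0.040 zmin 0.261 zmax 0.269
0.27 12 x 0.597..0.606 y 0.041 zmin 0.270 zmax 0.279
0.28 18 x 0.593..0.605 y 0.040 zmin 0.280 zmax 0.290
0.29 16 x 0.589..0.597 y 0.041 zmin 0.290 zmax 0.299
0.30 18 x 0.592..0.632 y 0.040 zmin 0.301 zmax 0.310
0.31 61 x 0.594..0.633 y 0.039 zmin 0.3
[... 166 characters left out ...]
.172 zmax 0.176
0.18 11 x 0.614..0.653 y 0.043 zmin 0.182 zmax 0.190
0.19 12 x 0.645..0.653 y 0.043 zmin 0.191 zmax 0.198
0.20 16 x 0.639..0.649 y 0.044 zmin 0.201 zmax 0.210
0.21 9 x 0.638..0.644 y 0.043 zmin 0.210 zmax 0.217
0.23 12 x 0.627..0.645 y 0.043 zmin 0.232 zmax 0.239
0.24 91 x 0.609..0.646 y 0.042 zmin 0.240 zmax 0.250
0.25 15 x 0.607..0.623 y 0.040 zmin 0.250 zmax 0.258
0.26 9 x 0.611..0.617 y 0.044 zmin 0.261 zmax 0.269
0.27 9 x 0.604..0.609 y 0.044 zmin 0.273 zmax 0.278
0.28 2 x 0.606..0.607 y 0.046 zmin 0.281 zmax 0.284
0.30 14 x 0.619..0.636 y 0.044 zmin 0.301 zmax 0.310
0.31 70 x 0.598..0.636 y 0.044 zmin 0.310 zmax 0.320
0.32 44 x 0.598..0.630 y 0.045 zmin 0.320 zmax 0.328
```

View pics/side9.png

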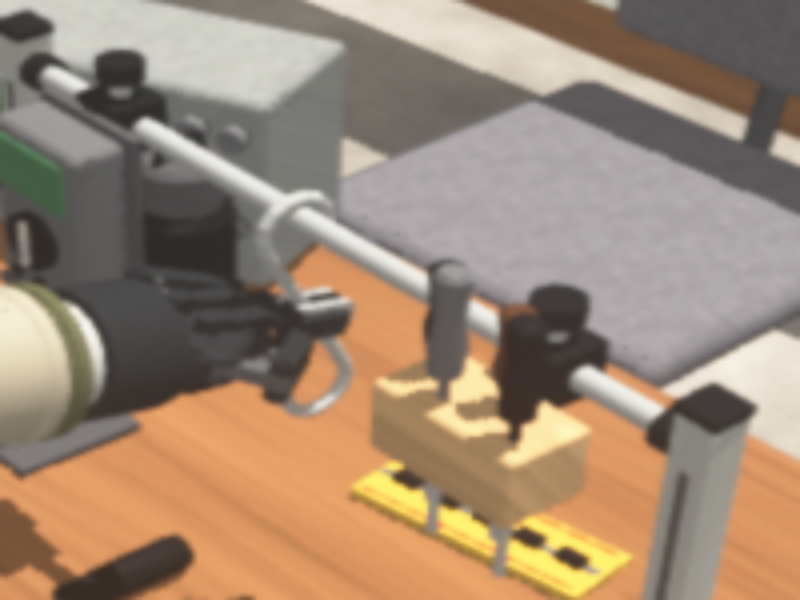

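```bash
python3 -m inch '[[[0,0,0],[0,4,0],1],[[0,0,0],[-3,5,0],1],[[0,0,0],[-3,5,0],1],[[0,0,0],[-3,5,0],0.85],[[0,0,0],[-3,5,0],0.75],[[0,0,0],[-3,5,0],0.6],[[0,0,0],[-3,5,0],0.5],[[0,0,0],[-3,5,0],0.5]]'; python3 - <<'E'
from hk import *
o,Rm=st()
for n in ('side','wrist'):
    c=camera(n)
    save(n+'10',cv2.resize(c['pixels'][110:290,240:440],(800,600)) if n=='side' else c['pixels'] )
E
```

```text
clock: 13.42
position: [0.6392, 0.0423, 0.2272]
ee_rot: [-0.696, 0.11, 0.074, 0.705]
ft_force: [-0.3, -0.0, -0.1]
grip_width: 0.499
t 13.43 p [0.6392 0.0423 0.2272] grip 0.499 F [-0.3 -0.  -0.1] j [ 1.02  0.26 -1.36  2.41  2.54  0.82 -0.97]
 x [ 0.965 -0.05  -0.258] y [-0.258  0.019 -0.966] z [0.053 0.999 0.005]
```

View pics/side10.png

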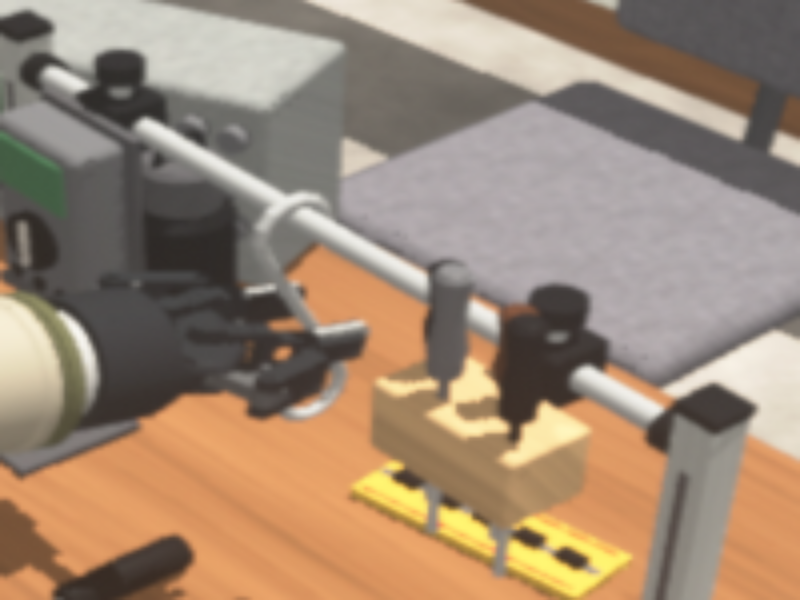

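View pics/wrist10.png

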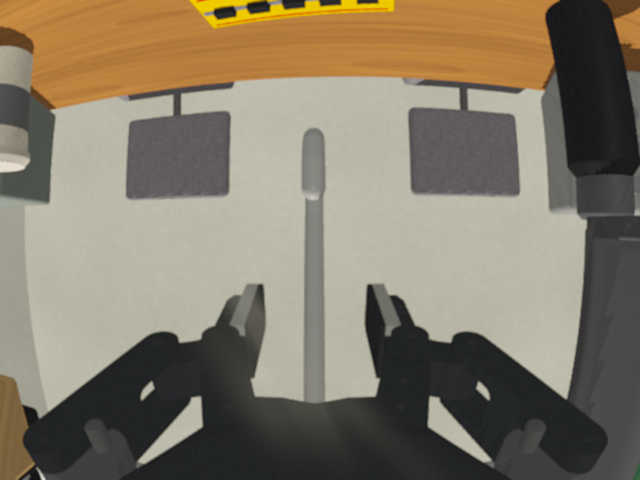

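```bash
python3 -m inch '[[[0,0,0],[-15,1,0],0.5],[[0,0,0],[-30,2,0],0.5],[[0,0,0],[-45,3,0],0.5],[[0,0,0],[-60,4,0],0.5],[[0,0,0],[-60,4,0],0.5]]'; python3 - <<'E'
from hk import *
o,Rm=st()
E
```

```text
clock: 14.15
position: [0.622, 0.056, 0.253]
ee_rot: [-0.698, 0.121, 0.075, 0.701]
ft_force: [0.4, -0.5, 0.7]
grip_width: 0.504
t 14.15 p [0.622 0.056 0.253] grip 0.504 F [ 0.4 -0.5  0.7] j [ 1.16 -0.13 -1.47  2.42  2.54  0.57 -1.28]
 x [ 0.959 -0.064 -0.275] y [-0.275  0.013 -0.961] z [ 0.065  0.998 -0.005]
```

```bash
python3 -m inch '[[[0,0,0],[-5,1,-8],0.5],[[0,0,3],[-16,3,-12],0.5],[[0,0,8],[-32,6,-14],0.5],[[0,0,13],[-46,8,-15],0.5],[[0,0,19],[-60,10,-15],0.5],[[0,0,19],[-60,10,-15],0.5]]'; python3 - <<'E'
from hk import *
o,Rm=st()
for n in ('side',):
    c=camera(n)
    save(n+'11',cv2.resize(c['pixels'][110:290,240:440],(800,600)) if n=='side' else c['pixels'] )
E
```

```text
clock: 14.9
position: [0.5856, 0.0443, 0.2837]
ee_rot: [-0.685, 0.175, 0.132, 0.695]
ft_force: [0.2, 0.8, -1.2]
grip_width: 0.503
t 14.9 p [0.5856 0.0443 0.2837] grip 0.503 F [ 0.2  0.8 -1.2] j [ 0.63 -0.39 -0.85  2.4   2.25  0.12 -1.04]
 x [ 0.904 -0.055 -0.424] y [-0.423  0.027 -0.906] z [0.061 0.998 0.001]
```

View pics/side11.png

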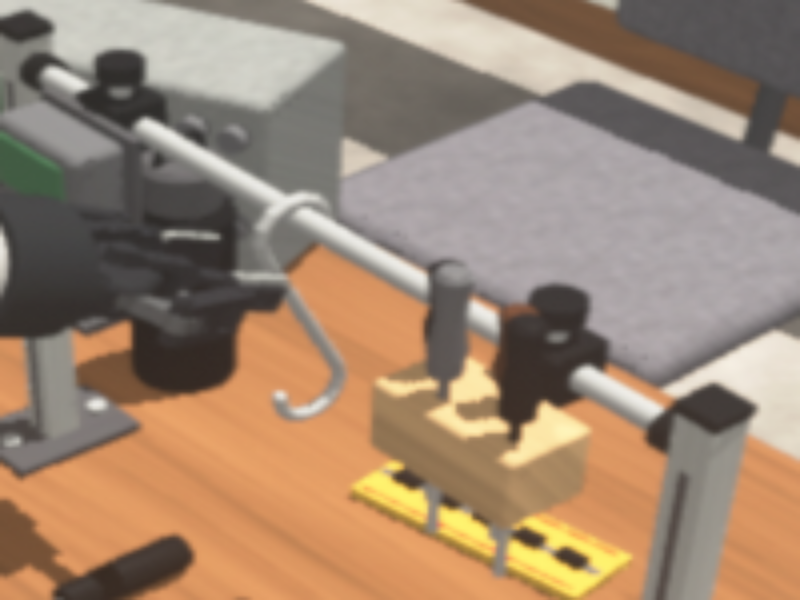

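```bash
python3 -m inch '[[[0,0,2],[-20,4,0],0.5],[[0,0,10],[-45,10,0],0.5],[[0,0,20],[-75,15,0],0.5],[[0,0,30],[-105,20,0],0.5],[[0,0,30],[-105,20,0],0.5],[[0,0,30],[-105,20,0],0.5]]'; python3 - <<'E'
from hk import *
o,Rm=st()
for n in ('side','scene'):
    c=camera(n);np.savez(f'pics/{n}12.npz',**c)
    save(n+'12',c['pixels'])
    P=pts(c);im=c['pixels'];sat=cv2.cvtColor(im,cv2.COLOR_RGB2HSV)[...,1]
    x,y,z=np.moveaxis(P,-1,0)
    m=(sat<60)&(im.min(-1)>85)&(abs(y-.043)<.012)&(x>.57)&(x<.66)&(z>.13)&(z<.34)&~((z>.3)&(abs(y-.043)>.007))
    q=P[m];print(n,len(q))
    for lo in np.arange(.14,.34,.01):
        w=q[(q[:,2]>=lo)&(q[:,2]<lo+.01)]
        if len(w):print('%.2f'%lo,len(w),'x %.3f..%.3f y %.3f zmin %.3f zmax %.3f'%(w[:,0].min(),w[:,0].max(),np.median(w[:,1]),w[:,2].min(),w[:,2].max()))
E
```

```text
clock: 15.7
position: [0.518, 0.0463, 0.3105]
ee_rot: [-0.671, 0.265, 0.164, 0.673]
ft_force: [0.5, -0.5, -0.8]
grip_width: 0.502
t 15.7 p [0.518  0.0463 0.3105] grip 0.502 F [ 0.5 -0.5 -0.8] j [-0.09 -0.49 -0.33  2.35  0.71  0.54  0.52]
 x [ 0.806 -0.134 -0.577] y [-0.577  0.046 -0.816] z [ 0.136  0.99  -0.04 ]
side 358
0.16 32 x 0.608..0.636 y 0.040 zmin 0.162 zmax 0.170
0.17 21 x 0.602..0.643 y 0.039 zmin 0.170 zmax 0.180
0.18 23 x 0.600..0.641 y 0.039 zmin 0.180 zmax 0.190
0.19 9 x 0.635..0.642 y 0.038 zmin 0.191 zmax 0.198
0.20 11 x 0.632..0.638 y 0.038 zmin 0.200 zmax 0.210
0.21 11 x 0.626..0.633 y 0.038 zmin 0.210 zmax 0.220
0.22 13 x 0.619..0.627 y 0.039 zmin 0.221 zmax 0.230
0.23 12 x 0.615..0.622 y 0.039 zmin 0.230 zmax 0.240
0.24 12 x 0.610..0.619 y 0.040 zmin 0.241 zmax 0.249
0.25 12 x 0.606..0.613 y 0.039 zmin 0.251 zmax 0.260
0.26 12 x 0.600..0.610 y 0.039 zmin 0.261 zmax 0.270
0.27 13 x 0.595..0.602 y 0.040 zmin 0.271 zmax 0.280
0.28 13 x 0.590..0.599 y 0.040 zmin 0.280 zmax 0.289
0.29 16 x 0.588..0.596 y 0.040 zmin 0.290 zmax 0.299
0.30 33 x 0.584..0.629 y 0.040 zmin 
[... 328 characters left out ...]
.191 zmax 0.200
0.20 16 x 0.634..0.645 y 0.042 zmin 0.201 zmax 0.210
0.21 13 x 0.629..0.638 y 0.044 zmin 0.212 zmax 0.220
0.22 14 x 0.627..0.633 y 0.044 zmin 0.220 zmax 0.230
0.23 15 x 0.622..0.628 y 0.044 zmin 0.230 zmax 0.240
0.24 12 x 0.615..0.622 y 0.043 zmin 0.241 zmax 0.250
0.25 9 x 0.611..0.618 y 0.043 zmin 0.251 zmax 0.258
0.26 8 x 0.609..0.612 y 0.044 zmin 0.260 zmax 0.269
0.27 12 x 0.603..0.609 y 0.045 zmin 0.271 zmax 0.277
0.28 1 x 0.604..0.604 y 0.044 zmin 0.281 zmax 0.281
0.29 2 x 0.594..0.595 y 0.043 zmin 0.297 zmax 0.299
0.30 11 x 0.619..0.633 y 0.043 zmin 0.301 zmax 0.309
0.31 39 x 0.610..0.632 y 0.044 zmin 0.310 zmax 0.320
0.32 46 x 0.597..0.627 y 0.044 zmin 0.320 zmax 0.327
```

View pics/side12.png

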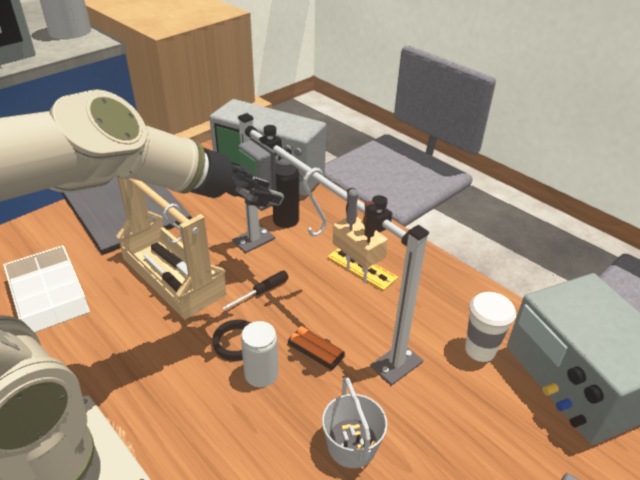

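The long hook hangs on the rail at y≈0.042: its top is at z 0.327, and its lower curl is centred near (0.624, 0.042, 0.187). Next is the pail.

```bash
python3 - <<'E'
from h import *
x=appr(-26,40)
for s in (1,-1):
    zd=np.array([0,0,s]); go([0.37,-0.18,0.30],frame(x,zd))
E
```

```text
t 15.8 p [0.5184 0.0464 0.3112] grip 0.505 F [-0.5 -0.9  1.4] j [-0.09 -0.49 -0.34  2.35  0.71  0.54  0.51]
 x [ 0.807 -0.134 -0.575] y [-0.575  0.049 -0.817] z [ 0.137  0.99  -0.038]
 turn [102.2  14.7  -6.4] |103.5| shift [ -82.9   83.4 -244.1] |271.0|
t 15.8 p [0.5184 0.0464 0.3112] grip 0.505 F [-0.5 -0.9  1.4] j [-0.09 -0.49 -0.34  2.35  0.71  0.54  0.51]
 x [ 0.807 -0.134 -0.575] y [-0.575  0.049 -0.817] z [ 0.137  0.99  -0.038]
 turn [-76.8   6.   13.8] |78.3| shift [ -82.9   83.4 -244.1] |271.0|
```

```bash
python3 -m inch '[[[-10,1,2],[-15,10,-30],0.4],[[-20,2,4],[-35,25,-70],0.4],[[-20,2,4],[-35,25,-70],0.4]]'; python3 - <<'E'
from h import *
st()
E
```

```text
clock: 16.18
position: [0.4957, -0.0031, 0.2666]
ee_rot: [0.782, -0.286, -0.219, -0.509]
ft_force: [0.3, -0.3, -0.8]
grip_width: 0.602
t 16.18 p [ 0.4957 -0.0031  0.2666] grip 0.602 F [ 0.3 -0.3 -0.8] j [ 0.14 -0.5  -0.46  2.39  0.57  0.53  1.04]
 x [ 0.74  -0.224 -0.634] y [-0.671 -0.318 -0.67 ] z [-0.051  0.921 -0.386]
```

```bash
python3 - <<'E'
from h import *
go([0.37,-0.18,0.26],frame(appr(-26,40),[0,0,-1]))
E
```

```text
t 16.18 p [ 0.4957 -0.0031  0.2666] grip 0.602 F [ 0.3 -0.3 -0.8] j [ 0.14 -0.5  -0.46  2.39  0.57  0.53  1.04]
 x [ 0.74  -0.224 -0.634] y [-0.671 -0.318 -0.67 ] z [-0.051  0.921 -0.386]
 turn [-54.2   3.1   6.7] |54.7| shift [ -49.2  145.  -154. ] |217.1|
```

```bash
python3 -m inch '[[[-10,1,1],[-15,30,-30],0.45],[[-20,1,2],[-25,60,-60],0.45],[[-30,2,3],[-35,90,-90],0.45],[[-40,2,5],[-42,120,-120],0.45],[[-50,3,6],[-49,145,-154],0.45],[[-54,3,7],[-49,145,-154],0.45],[[-54,3,7],[-49,145,-154],0.45],[[-54,3,7],[-49,145,-154],0.45]]'; python3 - <<'E'
from h import *
go([0.3785,-0.233,0.165],frame(appr(-26,38),[0,0,-1]))
E
```

```text
clock: 17.18
position: [0.4573, -0.2004, 0.2536]
ee_rot: [0.906, -0.224, -0.352, -0.079]
ft_force: [-0.4, -0.3, 0.6]
grip_width: 0.548
t 17.18 p [ 0.4573 -0.2004  0.2536] grip 0.548 F [-0.4 -0.3  0.6] j [ 0.37 -0.49 -0.17  2.42  0.35  0.43  2.59]
 x [ 0.652 -0.35  -0.672] y [-0.461 -0.887  0.015] z [-0.602  0.3   -0.74 ]
 turn [-0.3  4.3 -1.6] |4.6| shift [ 19.6  63.9 103.2] |123.0|
```

```bash
cat > fk.py <<'E'
from h import *
from scipy.optimize import least_squares
D=[([-1.291,.333,-.065,1.461,.022,1.35,-.089],[.186,.596,.231],[[0,-.001,-1],[.298,.955,-.001]]),
([-1.3,-.29,-.03,1.95,.51,1.37,.17],[.3002,.3401,.3506],[[.505,.006,-.863],[-.002,1,.005]]),
([-1.31,-.16,-.45,2.29,1.2,1.54,-.59],[.3,.34,.3492],[[.967,.004,-.254],[-.003,1,.002]]),
([-1.15,.41,-.27,2.36,1.67,1.37,-1.16],[.4309,.3447,.1317],[[.968,.006,-.252],[-.004,1,.008]]),
([-1.28,.21,-.44,2.39,1.37,1.5,-1.03],[.3286,.3445,.1955],[[.967,.008,-.253],[-.007,1,.007]]),
([.16,-.5,-1.08,2.42,1.29,.67,-.49],[.4804,.2017,.3194],[[.957,-.092,-.274],[.091,.996,-.018]]),
([.66,-.5,-.9,2.42,2.41,.18,-1.28],[.5822,.0471,.3343],[[.951,-.088,-.297],[.088,.996,-.013]]),
([1.02,.26,-1.36,2.41,2.54,.82,-.97],[.6392,.0423,.2272],[[.965,-.05,-.258],[.053,.999,.005]]),
([.63,-.39,-.85,2.4,2.25,.12,-1.04],[.5856,.0443,.2837],[[.904,-.055,-.424],[.061,.998,.001]]),
([-.09,-.49,-.33,2.35,.71,.54,.52],[.518,.0463,.3105],[[.806,-.134,-.577],[.136,.99,-.04]]),
([.37,-.49,-.17,2.42,.35,.43,2.59],[.4573,-.2004,.2536],[[.652,-.35,-.672],[-.602,.3,-.74]])]
LO=np.array([-2.6,-.5,-1.47,.16,-1.27,.06,-2.6]);HI=np.array([2.6,2.12,1.34,2.42,4.41,2.06,2.6])
def fk(q,P,S,r0):
    d,a,e1,b,e2,c,e3=P
    M=np.eye(3);p=np.array([0,0,d])
    rz=lambda t:R.from_euler('z',t).as_matrix();ry=lambda t:R.from_euler('y',t).as_matrix()
    M=rz(S[0]*q[0])@ry(S[1]*q[1])@rz(S[2]*q[2]);p=p+M@[e1,0,a]
    M=M@ry(S[3]*q[3]);p=p+M@[e2,0,b]   # e2: elbow back + ...
    M=M@rz(S[4]*q[4]);M=M@ry(S[5]*q[5]);p=p+M@[e3,0,c]
    M=M@rz(S[6]*q[6]+r0)
    return p,M   # tool x = M z ; tool z = M x
E
python3 - <<'E'
from fk import *
import itertools
best=[]
for S in itertools.product([-1],[1],[1,-1],[1],[1,-1],[1],[1,-1]):
  for r00 in (0,np.pi/2,np.pi,-np.pi/2):
    def res(v):
        o=[]
        for q,p,(x,z) in D:
            pp,M=fk(q,v[:7],S,v[7]);o+=list((pp-p)*5)+list((M[:,2]-x))+list((M[:,0]-z))
        return np.array(o)
    s=least_squares(res,[.28,.4,0,.4,0,.3,0,r00]);best.append((s.cost,S,s.x.round(4)))
best.sort(key=lambda t:t[0])
for b in best[:4]:print(b)
E
```

```text
(np.float64(0.14995855206972117), (-1, 1, -1, 1, -1, 1, -1), array([ 2.797e-01,  4.817e-01, -2.830e-02,  5.179e-01,  2.180e-02,
        3.749e-01, -7.000e-04, -3.139e+00]))
(np.float64(0.1499585520697212), (-1, 1, -1, 1, -1, 1, -1), array([ 2.7970e-01,  4.8170e-01, -2.8300e-02,  5.1790e-01,  2.1800e-02,
        3.7490e-01, -7.0000e-04,  3.1442e+00]))
(np.float64(0.1499585520697212), (-1, 1, -1, 1, -1, 1, -1), array([ 2.7970e-01,  4.8170e-01, -2.8300e-02,  5.1790e-01,  2.1800e-02,
        3.7490e-01, -7.0000e-04,  3.1442e+00]))
(np.float64(0.14995855206972125), (-1, 1, -1, 1, -1, 1, -1), array([ 2.797e-01,  4.817e-01, -2.830e-02,  5.179e-01,  2.180e-02,
        3.749e-01, -7.000e-04, -3.139e+00]))
```

```bash
cat > fk2.py <<'E'
from fk import *
S=(-1,1,-1,1,-1,1,-1)
rz=lambda t:R.from_euler('z',t).as_matrix();ry=lambda t:R.from_euler('y',t).as_matrix()
def fk3(q,v):
    d,a,e1,b,e2,c,e3,r0,e4=v[:9]
    M=rz(-q[0])@ry(q[1])@rz(-q[2]);p=np.array([0,0,d])+M@[e1,0,a]
    M=M@ry(q[3]);p=p+M@[e2,0,0]
    M=M@rz(-q[4]);p=p+M@[e4,0,b];M=M@ry(q[5]);p=p+M@[e3,0,c]
    return p,M@rz(-q[6]+r0)
E
python3 - <<'E'
from fk2 import *
def res(v):
    o=[]
    for q,p,(x,z) in D:
        pp,M=fk3(np.array(q)+0,v);o+=list((pp-p)*5)+list((M[:,2]-x))+list((M[:,0]-z))
    return np.array(o)
s=least_squares(res,[.28,.48,0,.5,0,.37,0,np.pi,0],loss='soft_l1',f_scale=.02);print(s.cost,s.x.round(4))
r=res(s.x).reshape(-1,9);
for a in r: print((a[:3]*200).round(1),a[3:].round(3))
np.save('fkv.npy',s.x)
E
```

```text
0.030542178799874496 [ 0.2799  0.4453 -0.0419  0.4949 -0.0182  0.3544 -0.0304  3.1442  0.0351]
[-45.8   2.2   3.1] [-0.    -0.001  0.     0.002 -0.001 -0.001]
[-26.9   2.2 -16.7] [-0.004 -0.004 -0.002  0.    -0.    -0.003]
[ 1.5 -1.2 -4.2] [-0.     0.002 -0.001 -0.002 -0.     0.004]
[-4.9 -4.4  4.8] [-0.    -0.007  0.001  0.004 -0.    -0.01 ]
[ 0.2 -9.  -1.2] [ 0.001 -0.003  0.001  0.004 -0.    -0.   ]
[ 2.8 13.  -2. ] [-0.    -0.    -0.002 -0.001 -0.    -0.002]
[ 1.  30.3  4.5] [-0.002  0.001 -0.006 -0.001  0.    -0.001]
[22.7 26.  20.9] [ 0.001  0.001  0.004 -0.001 -0.     0.001]
[-1.9 28.  11. ] [ 0.001 -0.006  0.003  0.003 -0.    -0.008]
[-10.2  27.   -3.8] [ 0.    -0.002  0.001  0.004 -0.001  0.002]
[  3.9  39.7 -10.4] [-0.003  0.003 -0.005  0.     0.01   0.004]
```

```bash
cat > fk4.py <<'E'
from fk2 import *
def frames(q):
    M1=rz(-q[0]);M2=M1@ry(q[1]);M3=M2@rz(-q[2]);M4=M3@ry(q[3]);M5=M4@rz(-q[4]);M6=M5@ry(q[5]);M7=M6@rz(-q[6]+np.pi)
    return [np.eye(3),M1,M2,M3,M4,M5,M6],M7
def A(q):
    F,M=frames(q);return np.hstack(F)
def tool(q,o):
    F,M=frames(q);return np.hstack(F)@o,M
E
python3 - <<'E'
from fk4 import *
AA=np.vstack([A(q) for q,_,_ in D]);b=np.hstack([p for _,p,_ in D])
lam=.01
prior=np.zeros(21);prior[2]=.28;prior[11]=.45;prior[14]=.48;prior[20]=.36
o=np.linalg.solve(AA.T@AA+lam*np.eye(21),AA.T@(b)+lam*prior)
print(o.reshape(7,3).round(3));print(((AA@o-b)*1000).reshape(-1,3).round(1));np.save('o.npy',o)
E
```

```text
[[ 0.     0.002  0.268]
 [-0.001 -0.011 -0.012]
 [ 0.002 -0.011 -0.002]
 [ 0.001 -0.012  0.448]
 [-0.002 -0.012  0.484]
 [-0.003 -0.     0.004]
 [ 0.002 -0.     0.343]]
[[ 0.6  0.  -0.1]
 [-1.6 -0.2 -1. ]
 [-0.8  1.3  2.1]
 [ 0.9 -1.7 -2. ]
 [ 0.5  0.3  0.9]
 [ 0.2  0.1 -0.2]
 [-0.8  1.2 -2.8]
 [ 0.3  0.5  1.1]
 [ 0.3 -2.5  1.2]
 [ 0.7 -0.8  3.1]
 [-0.1  1.6 -2.2]]
```

```bash
cat > ik.py <<'E'
from fk4 import *
o_=np.load('o.npy')
def ik(p,Rt,q0,w=.02):
    def f(q):
        pp,M=tool(q,o_)
        # tool frame: x=M z, z=M x
        return np.r_[(pp-p)*10,(M[:,2]-Rt[:,0])*2,(M[:,0]-Rt[:,2])*2,(q-q0)*w*.1]
    s=least_squares(f,np.clip(q0,LO+.02,HI-.02),bounds=(LO+.01,HI-.01),max_nfev=60)
    pp,M=tool(s.x,o_)
    return s.x,np.linalg.norm(pp-p)*1000,np.degrees(np.arccos(np.clip((np.trace(M[:,[2]].T@Rt[:,[0]])),-1,1)))
def margin(q): return min(np.minimum(q-LO,HI-q))
def setup(half,rel,pitch,sg,hand):
    # hand: wire direction yaw normal
    n=np.radians(hand);w=np.array([-np.sin(n),np.cos(n),0]) # handle + dir
    yaw=hand-half*rel
    x=np.array(appr(yaw,pitch));z=sg*np.cross(x,w)*1.0
    return frame(x,z),w
E
cat > search.py <<'E'
from ik import *
qc=readout.get_obs()['joint_pos']
rng=np.random.default_rng(0)
seeds=[qc]+[LO+(HI-LO)*rng.random(7) for _ in range(5)]
C=np.array([.411,-.281,.125]);H=np.array([.622,.0415,.172])
out=[]
for half in (1,-1):
  for rel in (0,20,35,45):
    for pitch in (30,40,50):
      for sg in (1,-1):
        Rt,w=setup(half,rel,pitch,sg,-26);g=C+half*.0285*w
        p=g+.019*Rt[:,0]
        best=None
        for s in seeds:
            q,e,a=ik(p,Rt,s)
            if e>3 or a>2: continue
            q2,e2,a2=ik(p-.06*Rt[:,0],Rt,q)
            q3,e3,a3=ik(p+[0,0,.13],Rt,q)
            R2,w2=setup(half,rel,pitch,sg,-14);q4,e4,_=ik(np.array([.50,-.1,.27])+half*.0285*w2+.019*R2[:,0],R2,q3)
            R2,w2=setup(half,rel,pitch,sg,-3);
            h=H+half*.0285*w2+.019*R2[:,0]
            q5,e5,_=ik(h+[-.07,0,.05],R2,q4);q6,e6,_=ik(h,R2,q5)
            if max(e2,e3,e4,e5,e6)>4: continue
            m=min(map(margin,(q,q2,q3,q4,q5,q6)))
            if best is None or m>best[0]: best=(m,q,q6)
        if best: print(half,rel,pitch,sg,'m %.2f'%best[0],best[1].round(2),best[2].round(2),flush=True)
E
python3 search.py
```

```text
1 35 50 1 m 0.06 [ 1.16 -0.04 -1.02  2.35  1.    0.62 -1.24] [ 0.4   0.39 -1.03  1.92  1.18  1.11 -1.36]
1 35 50 -1 m 0.03 [ 0.34 -0.06 -0.25  2.38  1.02  0.65  1.87] [-0.04  0.25 -0.5   1.94  1.    0.95  1.86]
1 45 30 1 m 0.02 [ 0.95  0.37 -1.14  2.38  1.58  1.33 -2.01] [ 0.15  0.58 -0.96  1.93  1.53  1.52 -1.82]
1 45 30 -1 m 0.01 [ 0.29  0.18 -0.46  2.41  1.45  1.11  1.11] [-0.13  0.45 -0.6   1.94  1.39  1.35  1.32]
1 45 40 1 m 0.03 [ 0.15  0.06 -0.22  2.38  1.24  0.91 -1.65] [-0.22  0.35 -0.42  1.91  1.16  1.17 -1.53]
1 45 40 -1 m 0.04 [ 0.17  0.06 -0.24  2.38  1.24  0.91  1.49] [-0.21  0.35 -0.44  1.91  1.16  1.17  1.61]
1 45 50 1 m 0.10 [ 0.26  0.01 -0.22  2.32  0.98  0.8  -1.25] [ 0.13  0.38 -0.75  1.84  1.07  1.18 -1.29]
1 45 50 -1 m 0.10 [ 0.26  0.01 -0.22  2.32  0.98  0.8   1.89] [ 0.03  0.35 -0.63  1.85  1.02  1.14  1.87]
-1 20 50 1 m 0.04 [ 0.7  -0.05  0.14  2.37 -1.06  0.51  1.34] [ 0.85  0.12 -0.87  2.11 -0.36  0.31  0.35]
-1 20 50 -1 m 0.01 [ 0.78 -0.05  0.06  2.37 -1.07  0.51 -1.8 ] [ 0.11  0.05 -0.1   2.14 -0.61  0.33 -2.59]
-1 35 40 1 m 0.01 [ 1.3   0.14 -0.28  2.29 
[... 321 characters left out ...]
1.02  0.75 -1.78] [ 0.38  0.13 -0.28  2.06 -0.82  0.53 -2.33]
-1 45 30 1 m 0.01 [ 2.36  1.02 -1.46  2.17 -0.04  0.59  1.02] [ 1.32  0.53 -1.15  2.1  -1.08  0.47  1.54]
-1 45 30 -1 m 0.01 [ 2.28  0.77 -1.3   2.17 -0.52  0.63 -1.73] [ 1.32  0.53 -1.15  2.1  -1.08  0.47 -1.6 ]
-1 45 40 1 m 0.12 [ 1.14  0.21 -0.09  2.2  -1.15  0.95  1.63] [ 0.7   0.23 -0.5   2.06 -1.13  0.65  1.27]
-1 45 40 -1 m 0.09 [ 0.96  0.2   0.11  2.21 -1.18  0.98 -1.49] [ 0.55  0.21 -0.33  2.07 -1.18  0.68 -1.84]
-1 45 50 1 m 0.24 [ 0.83  0.13  0.14  2.18 -0.96  0.88  1.31] [ 0.44  0.19 -0.29  1.99 -0.82  0.67  0.83]
-1 45 50 -1 m 0.23 [ 0.65  0.13  0.34  2.19 -0.99  0.9  -1.81] [ 0.16  0.17  0.01  2.01 -0.9   0.7  -2.26]
```

```bash
sed -e 's/for half in (1,-1)/for half in (-1,)/; s/(0,20,35,45)/(20,25,30)/; s/(30,40,50)/(50,54,58)/; s/range(5)/range(12)/' -e 's/for sg in (1,-1)/for sg in (1,)/' search.py > s2.py; python3 s2.py; python3 -c "
from ik import *
Rt,w=setup(-1,28,53,1,-26);print(Rt.round(3),w)"
```

```text
-1 20 50 1 m 0.04 [ 0.7  -0.05  0.14  2.37 -1.06  0.51  1.34] [ 0.85  0.12 -0.87  2.11 -0.36  0.31  0.35]
-1 20 54 1 m 0.12 [ 1.44 -0.02 -0.62  2.3  -0.89  0.53  1.14] [ 0.89  0.16 -0.94  2.05 -0.12  0.39  0.11]
-1 20 58 1 m 0.13 [ 0.82 -0.04 -0.04  2.29 -0.69  0.55  0.91] [ 0.77  0.16 -0.83  2.   -0.05  0.49  0.01]
-1 25 50 1 m 0.07 [ 0.58 -0.02  0.3   2.34 -1.05  0.59  1.36] [ 0.97  0.17 -0.96  2.08 -0.42  0.35  0.45]
-1 25 54 1 m 0.08 [ 0.66 -0.02  0.18  2.31 -0.88  0.59  1.15] [ 1.12  0.25 -1.17  2.03 -0.01  0.43  0.06]
-1 25 58 1 m 0.18 [ 1.36  0.02 -0.55  2.24 -0.71  0.6   0.96] [ 0.87  0.2  -0.92  1.98 -0.09  0.51  0.08]
-1 30 50 1 m 0.12 [ 0.81  0.02  0.11  2.3  -1.04  0.67  1.36] [ 0.56  0.12 -0.5   2.08 -0.72  0.44  0.72]
-1 30 54 1 m 0.19 [ 1.59  0.06 -0.72  2.23 -0.83  0.64  1.14] [ 1.09  0.26 -1.11  2.01 -0.15  0.46  0.21]
-1 30 58 1 m 0.20 [ 1.22  0.04 -0.39  2.22 -0.72  0.66  0.98] [ 0.86  0.21 -0.88  1.97 -0.18  0.55  0.18]
[[ 0.601  0.28   0.748]
 [ 0.021  0.931 -0.365]
 [-0.799  0.235  0.554]] [0.43837115 0.89879405 0.        ]
```

```bash
python3 - <<'E'
from ik import *
Rt,w=setup(-1,30,54,1,-26)
go([0.40,-0.24,0.28],Rt)
q=readout.get_obs()['joint_pos'];print(ik(np.array([.4,-.24,.28]),Rt,q))
E
```

```text
t 17.18 p [ 0.4573 -0.2004  0.2536] grip 0.548 F [-0.4 -0.3  0.6] j [ 0.37 -0.49 -0.17  2.42  0.35  0.43  2.59]
 x [ 0.652 -0.35  -0.672] y [-0.461 -0.887  0.015] z [-0.602  0.3   -0.74 ]
 turn [-174.3   28.7  -24. ] |178.2| shift [-41.2  62.    3.1] |74.5|
(array([ 0.74392699, -0.35092346,  0.01547839,  2.17670453, -0.55938066,
        0.94067479,  0.64158104]), np.float64(0.00019148476868932648), np.float64(8.170841286006705e-05))
```

```bash
python3 -m inch '[[[10,0,0],[-15,15,0],0.45],[[20,0,0],[-30,30,0],0.45],[[30,0,0],[-41,45,3],0.45],[[40,0,0],[-41,62,3],0.45],[[50,0,0],[-41,62,3],0.45],[[60,0,0],[-41,62,3],0.45],[[70,0,0],[-41,62,3],0.45],[[80,0,0],[-41,62,3],0.45],[[90,0,0],[-41,62,3],0.45],[[90,0,0],[-41,62,3],0.45]]'; python3 - <<'E'
from ik import *
Rt,w=setup(-1,30,54,1,-26)
go([0.40,-0.24,0.28],Rt)
E
```

```text
clock: 18.42
position: [0.4286, -0.2584, 0.2449]
ee_rot: [-0.583, 0.413, 0.086, 0.694]
ft_force: [0.3, 0.9, -0.3]
grip_width: 0.55
t 18.43 p [ 0.4286 -0.2584  0.2449] grip 0.55 F [ 0.3  0.9 -0.3] j [ 0.93 -0.5  -0.41  2.42 -0.46  0.38  1.93]
 x [ 0.644 -0.363 -0.674] y [-0.601  0.305 -0.739] z [ 0.474  0.88  -0.022]
 turn [89.8 -3.1 27.5] |94.0| shift [-48.7  -3.1   1.8] |48.9|
```

```bash
python3 -m inch '[[[9,0,3],[-15,0,0],0.45],[[18,-1,6],[-30,-1,0],0.45],[[28,-1,8],[-40,-2,0],0.45],[[38,-1,11],[-49,-3,2],0.45],[[48,-2,14],[-49,-3,2],0.45],[[58,-2,17],[-49,-3,2],0.45],[[68,-2,20],[-49,-3,2],0.45],[[78,-3,24],[-49,-3,2],0.45],[[88,-3,27],[-49,-3,2],0.45],[[90,-3,27],[-49,-3,2],0.45]]'; python3 - <<'E'
from ik import *
Rt,w=setup(-1,30,54,1,-26)
go([0.3686,-0.3087,0.1662],Rt)
E
```

```text
clock: 19.68
position: [0.3985, -0.2412, 0.278]
ee_rot: [0.177, 0.45, -0.073, 0.872]
ft_force: [0.5, -0.6, -0.3]
grip_width: 0.551
t 19.68 p [ 0.3985 -0.2412  0.278 ] grip 0.551 F [ 0.5 -0.6 -0.3] j [ 0.88 -0.35 -0.09  2.18 -0.6   0.96  0.68]
 x [ 0.584  0.032 -0.811] y [0.286 0.927 0.243] z [ 0.76  -0.374  0.532]
 turn [-0.2  0.   0.5] |0.5| shift [ 71.  -98.3 -57. ] |134.0|
```

```bash
python3 -m inch '[[[0,0,0],[20,-35,-20],0.5],[[0,0,0],[45,-70,-40],0.5],[[0,0,0],[71,-98,-57],0.5],[[0,0,0],[71,-98,-57],0.5],[[0,0,0],[71,-98,-57],0.5]]'; python3 - <<'E'
from ik import *
Rt,w=setup(-1,30,54,1,-26)
go([0.4096,-0.3058,0.1096],Rt)
o,Rm=st()
c=camera('wrist');save('w20',c['pixels'])
K=c['intrinsics'];T=c['T_tool_cam']
def proj(P):
    L=Rm.T@(np.array(P)-o['position']);v=T[:3,:3].T@(L-T[:3,3]);th=np.arctan2(np.hypot(v[0],v[1]),v[2]);ph=np.arctan2(v[1],v[0]);r=K[0,0]*th
    return (K[0,2]+r*np.cos(ph)).round(1),(K[1,2]+r*np.sin(ph)).round(1)
for s in (-46,-28.5,0,28.5,46): print(s,proj(np.array([.411,-.281,.13 if s==0 else .125])+s/1000*w))
c=camera('side');save('s20',cv2.resize(c['pixels'][240:480,220:500],(700,600)))
E
```

```text
clock: 20.3
position: [0.369, -0.3081, 0.1668]
ee_rot: [0.175, 0.451, -0.072, 0.872]
ft_force: [0.9, 0.3, 0.2]
grip_width: 0.501
t 20.3 p [ 0.369  -0.3081  0.1668] grip 0.501 F [0.9 0.3 0.2] j [ 0.87 -0.14  0.08  2.26 -0.74  0.8   1.05]
 x [ 0.584  0.032 -0.811] y [0.284 0.928 0.241] z [ 0.761 -0.371  0.532]
 turn [ 0.  -0.   0.5] |0.5| shift [70.2 -0.2 -0.4] |70.2|
t 20.3 p [ 0.369  -0.3081  0.1668] grip 0.501 F [0.9 0.3 0.2] j [ 0.87 -0.14  0.08  2.26 -0.74  0.8   1.05]
 x [ 0.584  0.032 -0.811] y [0.284 0.928 0.241] z [ 0.761 -0.371  0.532]
-46 (np.float64(314.1), np.float64(292.2))
-28.5 (np.float64(314.0), np.float64(261.1))
0 (np.float64(318.9), np.float64(209.2))
28.5 (np.float64(314.0), np.float64(159.3))
46 (np.float64(314.0), np.float64(129.6))
```

View pics/w20.png

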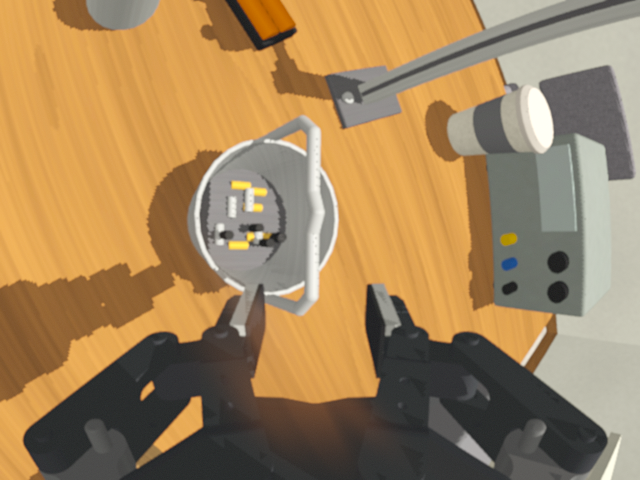

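View pics/s20.png

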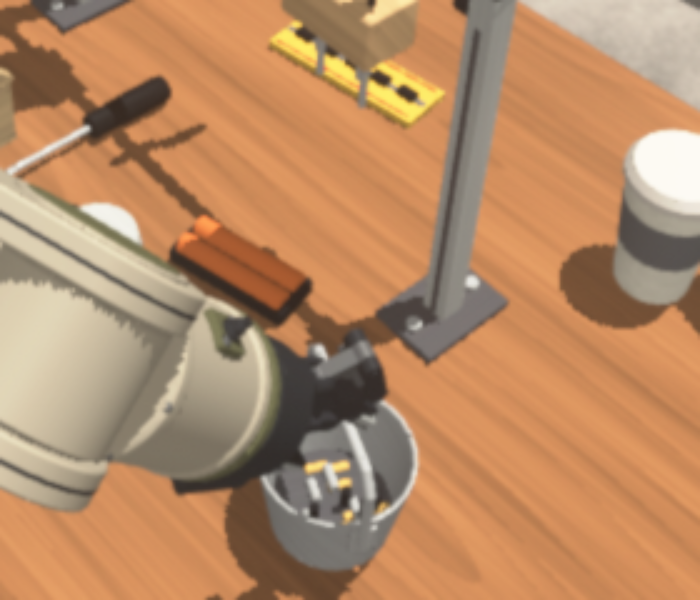

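The wrist view shows the handle bar running vertically at column 313, with the kink at (320,212) against a predicted (319,209). That puts it centred between the jaws, so I'll advance and grip.

```bash
python3 -m inch '[[[0,0,0],[20,-1,0],0.5],[[0,0,0],[40,-1,0],0.5],[[0,0,0],[58,-1,0],0.5],[[0,0,0],[69,-1,0],0.5],[[0,0,0],[69,-1,0],0.5],[[0,0,0],[69,-1,0],0.7],[[0,0,0],[69,-1,0],0.9],[[0,0,0],[69,-1,0],1],[[0,0,0],[69,-1,0],1],[[0,0,0],[69,-1,0],1]]' 100; python3 - <<'E'
from ik import *
o,Rm=st()
c=camera('wrist');save('w21',c['pixels'])
c=camera('side');save('s21',cv2.resize(c['pixels'][240:480,220:500],(700,600)))
E
```

```text
clock: 21.65
position: [0.4095, -0.3077, 0.1121]
ee_rot: [0.175, 0.449, -0.073, 0.873]
ft_force: [-2.6, 0.3, 6.7]
grip_width: 0.052
t 21.65 p [ 0.4095 -0.3077  0.1121] grip 0.052 F [-2.6  0.3  6.7] j [ 0.82  0.01  0.05  2.27 -0.88  0.65  1.16]
 x [ 0.586  0.03  -0.81 ] y [0.284 0.928 0.24 ] z [ 0.759 -0.371  0.535]
```

View pics/w21.png

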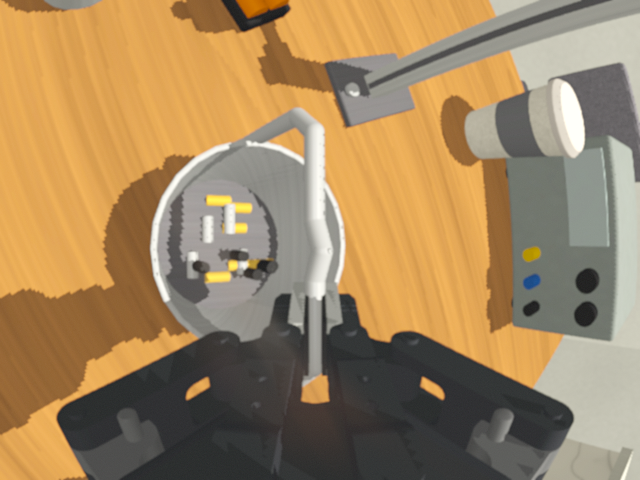

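View pics/s21.png

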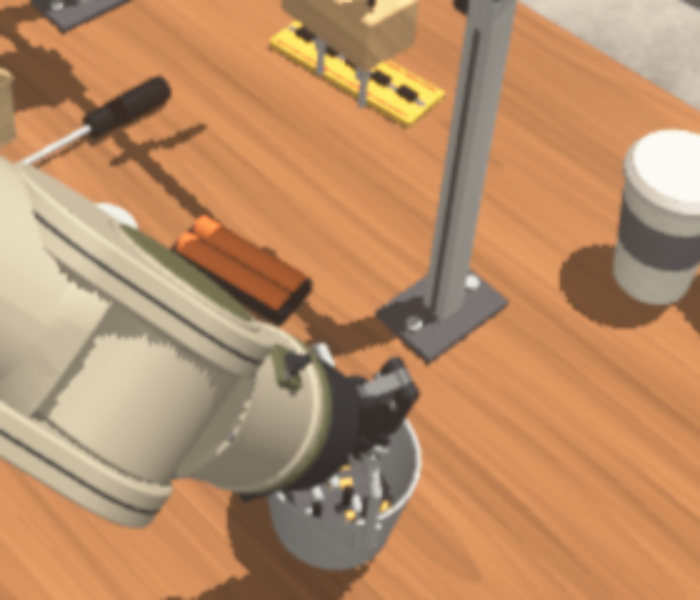

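```bash
python3 -m inch '[[[0,0,0],[-8,2,5],1],[[0,0,0],[-24,7,16],1],[[0,0,0],[-24,7,16],1]]' 115; python3 - <<'E'
from ik import *
o,Rm=st()
c=camera('wrist');save('w22',c['pixels'])
E
```

```text
clock: 22.12
position: [0.41, -0.3084, 0.1431]
ee_rot: [0.174, 0.449, -0.073, 0.873]
ft_force: [0.5, 0.5, -2.9]
grip_width: 0.049
t 22.12 p [ 0.41   -0.3084  0.1431] grip 0.049 F [ 0.5  0.5 -2.9] j [ 0.82 -0.05  0.05  2.24 -0.8   0.71  1.06]
 x [ 0.587  0.029 -0.809] y [0.284 0.929 0.239] z [ 0.759 -0.37   0.537]
```

View pics/w22.png

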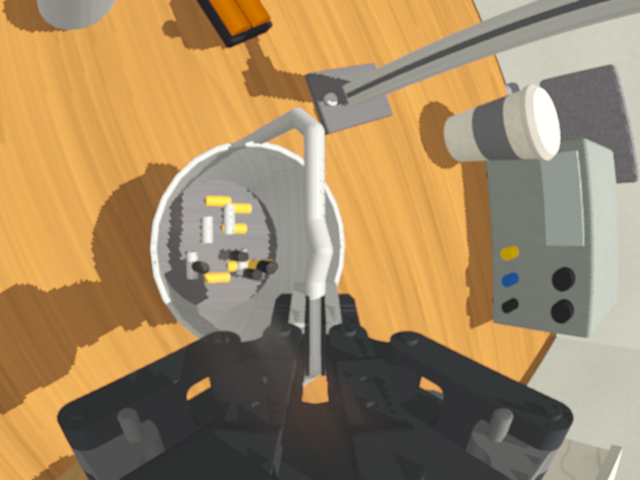

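```bash
python3 - <<'E'
from h import *
for n in ('side','scene'):
    P=np.load(f'pics/P{n}.npy');c=np.load(f'pics/{n}0.npz');x,y,z=np.moveaxis(P,-1,0)
    for nm,m in (('caddy',(z>.215)&(z<.30)&(x>.53)&(x<.60)&(y<0)&(y>-.2)),('caddytop',(z>.3)&(x>.53)&(x<.60)&(y<0)&(y>-.2)),('meter',(z>.2)&(z<.345)&(x>.55)&(x<.605)&(y>.08)&(y<.24))):
        q=P[m]; print(n,nm,len(q),np.percentile(q,[1,50,99],axis=0).round(3).tolist())
E
```

```text
side caddy 1065 [[0.536, -0.173, 0.218], [0.541, -0.148, 0.279], [0.582, -0.085, 0.3]]
side caddytop 1953 [[0.538, -0.198, 0.3], [0.555, -0.138, 0.318], [0.6, -0.086, 0.383]]
side meter 2110 [[0.555, 0.143, 0.201], [0.569, 0.161, 0.278], [0.604, 0.219, 0.323]]
scene caddy 225 [[0.546, -0.166, 0.217], [0.575, -0.088, 0.272], [0.591, -0.08, 0.3]]
scene caddytop 965 [[0.544, -0.193, 0.3], [0.57, -0.114, 0.336], [0.599, -0.082, 0.382]]
scene meter 759 [[0.567, 0.147, 0.202], [0.598, 0.17, 0.315], [0.605, 0.223, 0.321]]
```

```bash
cat > wp.py <<'E'
from ik import *
import sys
OFF=np.array([.0008,.0254,.0179]) # kink - TCP at pick orientation
R0=R.from_quat([0.175,0.449,-0.073,0.873]).as_matrix()
def wp(K,dl):
    Z=R.from_euler('z',dl,degrees=True).as_matrix()
    return np.array(K)-Z@OFF,Z@R0
def gok(K,dl):
    p,Rt=wp(K,dl);go(p,Rt)
def kink():
    o=readout.get_obs();Rm=R.from_quat(o['ee_rot']).as_matrix()
    print('KINK',(o['position']+Rm@R0.T@OFF).round(4),'rot err deg',R.from_matrix(Rm@R0.T).as_rotvec(degrees=True).round(1))
E
python3 - <<'E'
from wp import *
q=readout.get_obs()['joint_pos']
for K,dl in (([.4103,-.2823,.30],0),([.44,-.1,.30],10),([.52,.0415,.29],21),([.52,.0415,.202],21),([.619,.0415,.202],21),([.62,.0415,.166],21)):
    p,Rt=wp(K,dl);q,e,a=ik(p,Rt,q,.1);print(K,q.round(2),round(e,1),'m %.2f'%margin(q))
kink();gok([.4103,-.2823,.30],0)
E
```

```text
[0.4103, -0.2823, 0.3] [ 0.87 -0.2   0.    2.06 -0.6   0.96  0.77] 0.0 m 0.30
[0.44, -0.1, 0.3] [ 0.75 -0.4  -0.23  2.2  -0.63  0.94  0.6 ] 0.0 m 0.10
[0.52, 0.0415, 0.29] [ 0.62 -0.27 -0.48  2.12 -0.62  0.8   0.46] 0.0 m 0.23
[0.52, 0.0415, 0.202] [ 0.59 -0.17 -0.49  2.24 -0.69  0.59  0.57] 0.0 m 0.18
[0.619, 0.0415, 0.202] [ 0.5   0.07 -0.47  2.03 -0.47  0.53  0.38] 0.0 m 0.39
[0.62, 0.0415, 0.166] [ 0.5   0.13 -0.48  2.06 -0.49  0.45  0.42] 0.0 m 0.36
KINK [ 0.4105 -0.2825  0.16  ] rot err deg [-0.   0.   0.1]
t 22.18 p [ 0.4097 -0.3079  0.1421] grip 0.048 F [ 0.1 -0.4 -3.5] j [ 0.82 -0.05  0.05  2.24 -0.8   0.7   1.06]
 x [ 0.586  0.03  -0.81 ] y [0.284 0.929 0.239] z [ 0.759 -0.37   0.536]
 turn [ 0.1 -0.  -0. ] |0.1| shift [-113.5   33.7   74.8] |140.0|
```

```bash
python3 -m inch '[[[0,0,0],[-10,3,7],1],[[0,0,0],[-28,8,19],1],[[0,0,0],[-48,14,32],1],[[0,0,0],[-68,20,45],1],[[0,0,0],[-88,26,58],1],[[0,0,0],[-104,31,69],1],[[0,0,0],[-113,34,75],1],[[0,0,0],[-113,34,75],1]]'; python3 - <<'E'
from wp import *
kink();gok([.44,-.1,.30],10)
E
```

```text
clock: 23.18
position: [0.4102, -0.3076, 0.2823]
ee_rot: [0.174, 0.449, -0.073, 0.873]
ft_force: [0.4, 0.3, -3.3]
grip_width: 0.045
KINK [ 0.4109 -0.2821  0.3001] rot err deg [-0.1 -0.   0.1]
t 23.18 p [ 0.4102 -0.3076  0.2823] grip 0.045 F [ 0.4  0.3 -3.3] j [ 0.85 -0.21  0.02  2.06 -0.6   0.96  0.76]
 x [ 0.586  0.029 -0.81 ] y [0.284 0.929 0.239] z [ 0.759 -0.37   0.536]
 turn [-8.   2.4  5.4] |9.9| shift [ 25.1 178.8 -42.2] |185.5|
```

```bash
python3 -m inch '[[[-0.5,0.2,0.4],[2,12,-3],1],[[-1.5,0.5,1],[5,35,-8],1],[[-2.8,0.8,1.9],[9,62,-14],1],[[-4,1.2,2.7],[13,90,-21],1],[[-5.3,1.6,3.6],[17,118,-28],1],[[-6.5,2,4.4],[21,145,-34],1],[[-7.5,2.3,5],[24,168,-40],1],[[-8,2.4,5.4],[25,179,-42],1],[[-8,2.4,5.4],[25,179,-42],1]]'; python3 - <<'E'
from wp import *
kink();gok([.52,.0415,.29],21)
E
```

```text
clock: 24.3
position: [0.4438, -0.1248, 0.2825]
ee_rot: [0.135, 0.462, 0.004, 0.876]
ft_force: [-0.5, -0.3, -2.8]
grip_width: 0.05
KINK [ 0.4402 -0.0996  0.3004] rot err deg [-0.  -0.  10.1]
t 24.3 p [ 0.4438 -0.1248  0.2825] grip 0.05 F [-0.5 -0.3 -2.8] j [ 0.72 -0.4  -0.21  2.2  -0.62  0.94  0.59]
 x [ 0.572  0.132 -0.809] y [0.118 0.963 0.24 ] z [ 0.811 -0.233  0.536]
 turn [-8.9  2.7  5.9] |10.9| shift [ 75.5 144.6  29.8] |165.8|
```

```bash
python3 -m inch '[[[-0.5,0.2,0.4],[2,12,-2],1],[[-2,0.6,1.3],[8,36,-2],1],[[-3.5,1,2.4],[20,62,2],1],[[-5,1.5,3.4],[34,88,8],1],[[-6.5,2,4.3],[50,112,17],1],[[-8,2.4,5.3],[66,132,25],1],[[-8.9,2.7,5.9],[75,144,30],1],[[-8.9,2.7,5.9],[75,144,30],1]]'; python3 - <<'E'
from wp import *
kink();gok([.52,.0415,.205],21)
for n in ('side','scene','wrist'):
    c=camera(n);save(n+'30',c['pixels'])
E
```

```text
clock: 25.3
position: [0.5282, 0.0179, 0.2722]
ee_rot: [0.09, 0.474, 0.089, 0.871]
ft_force: [-1.3, -0.6, -3.2]
grip_width: 0.05
KINK [0.5198 0.0419 0.2901] rot err deg [ 0.1  0.1 21.2]
t 25.3 p [0.5282 0.0179 0.2722] grip 0.05 F [-1.3 -0.6 -3.2] j [ 0.61 -0.27 -0.47  2.11 -0.62  0.81  0.46]
 x [ 0.535  0.24  -0.81 ] y [-0.069  0.968  0.241] z [ 0.842 -0.073  0.534]
 turn [ 0.1 -0.1 -0.1] |0.2| shift [ 68.9 -20.9 -45.4] |85.1|
```

View pics/side30.png

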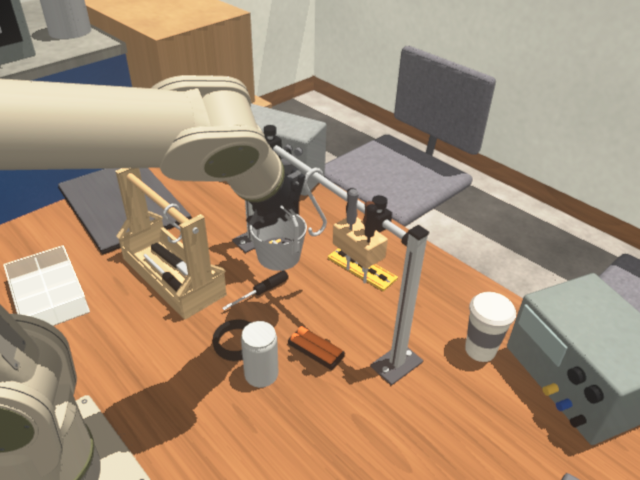

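View pics/wrist30.png

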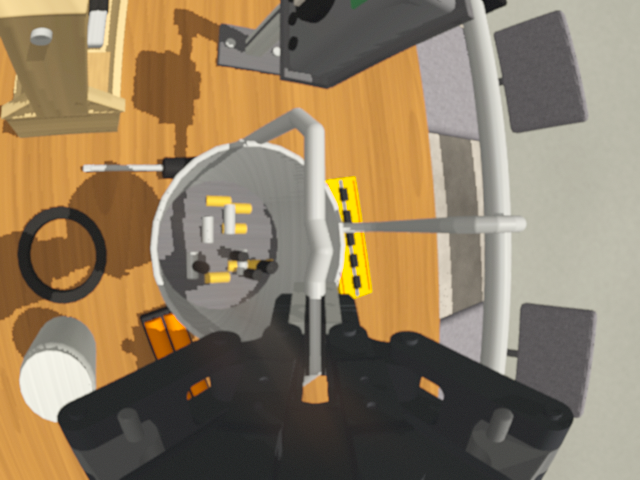

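```bash
python3 -m inch '[[[0,0,0],[8,-2,-5],1],[[0,0,0],[24,-7,-16],1],[[0,0,0],[42,-13,-28],1],[[0,0,0],[58,-18,-38],1],[[0,0,0],[69,-21,-46],1],[[0,0,0],[70,-21,-46],1],[[0,0,0],[70,-21,-46],1]]'; python3 - <<'E'
from wp import *
kink();gok([.575,.0415,.202],21)
o,Rm=st()
c=camera('wrist');save('w31',c['pixels'])
K=c['intrinsics'];T=c['T_tool_cam']
def proj(P):
    L=Rm.T@(np.array(P)-o['position']);v=T[:3,:3].T@(L-T[:3,3]);th=np.arctan2(np.hypot(v[0],v[1]),v[2]);ph=np.arctan2(v[1],v[0]);r=K[0,0]*th
    return (K[0,2]+r*np.cos(ph)).round(1),(K[1,2]+r*np.sin(ph)).round(1)
for n,P in (('tip',[.603,.0415,.184]),('curlc',[.6235,.0415,.182]),('shank',[.616,.0415,.24]),('top',[.611,.0415,.325]),('kink',[.52,.0415,.203])): print(n,proj(P))
c=camera('side');save('s31',cv2.resize(c['pixels'][130:310,220:400],(600,600)))
E
```

```text
clock: 26.32
position: [0.5284, 0.0159, 0.1868]
ee_rot: [0.09, 0.473, 0.087, 0.872]
ft_force: [0.0, -0.4, -2.4]
grip_width: 0.049
KINK [0.52   0.0399 0.2047] rot err deg [ 0. -0. 21.]
t 26.32 p [0.5284 0.0159 0.1868] grip 0.049 F [ 0.  -0.4 -2.4] j [ 0.58 -0.17 -0.47  2.23 -0.69  0.6   0.57]
 x [ 0.537  0.238 -0.809] y [-0.067  0.968  0.24 ] z [ 0.841 -0.075  0.536]
 turn [-0.  0. -0.] |0.0| shift [32.1 -2.8 44.7] |55.1|
t 26.32 p [0.5284 0.0159 0.1868] grip 0.049 F [ 0.  -0.4 -2.4] j [ 0.58 -0.17 -0.47  2.23 -0.69  0.6   0.57]
 x [ 0.537  0.238 -0.809] y [-0.067  0.968  0.24 ] z [ 0.841 -0.075  0.536]
tip (np.float64(422.9), np.float64(228.5))
curlc (np.float64(442.6), np.float64(225.9))
shank (np.float64(525.3), np.float64(225.2))
top (np.float64(701.4), np.float64(223.5))
kink (np.float64(313.7), np.float64(245.7))
```

View pics/w31.png

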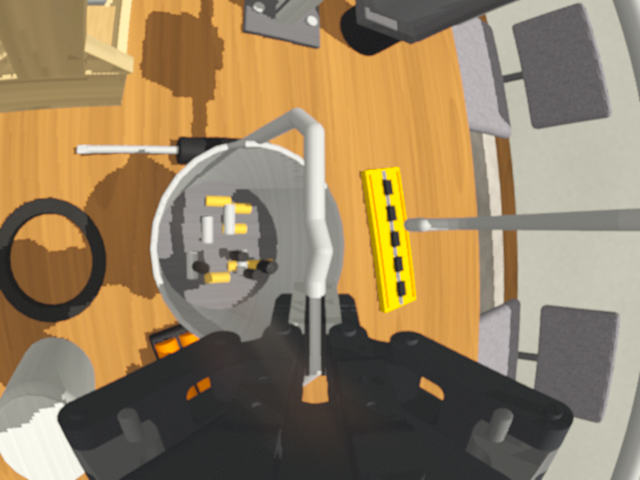

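View pics/s31.png

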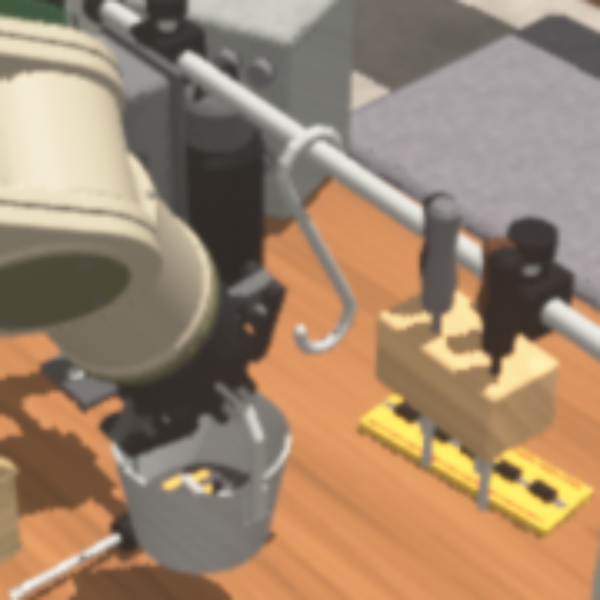

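```bash
python3 -m inch '[[[0,0,0],[6,0,8],1],[[0,0,0],[18,0,24],1],[[0,0,0],[28,0,38],1],[[0,0,0],[32,0,45],1],[[0,0,0],[32,0,45],1]]'; python3 - <<'E'
from wp import *
kink();gok([.6175,.043,.2015],21)
c=camera('wrist');save('w32',c['pixels'])
c=camera('side');save('s32',cv2.resize(c['pixels'][130:310,220:400],(600,600)))
E
```

```text
clock: 27.05
position: [0.5839, 0.0202, 0.1853]
ee_rot: [0.09, 0.473, 0.088, 0.872]
ft_force: [-0.5, -0.6, -2.8]
grip_width: 0.047
KINK [0.5755 0.0442 0.2032] rot err deg [ 0.  -0.1 21. ]
t 27.05 p [0.5839 0.0202 0.1853] grip 0.047 F [-0.5 -0.6 -2.8] j [ 0.58 -0.03 -0.52  2.12 -0.57  0.55  0.46]
 x [ 0.537  0.238 -0.809] y [-0.067  0.968  0.24 ] z [ 0.841 -0.075  0.536]
 turn [ 0.   0.1 -0. ] |0.1| shift [23.6 -4.4 34.5] |42.0|
```

View pics/w32.png

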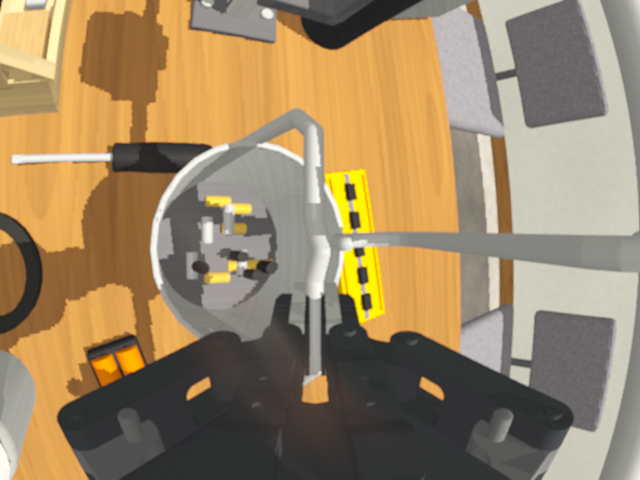

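View pics/s32.png

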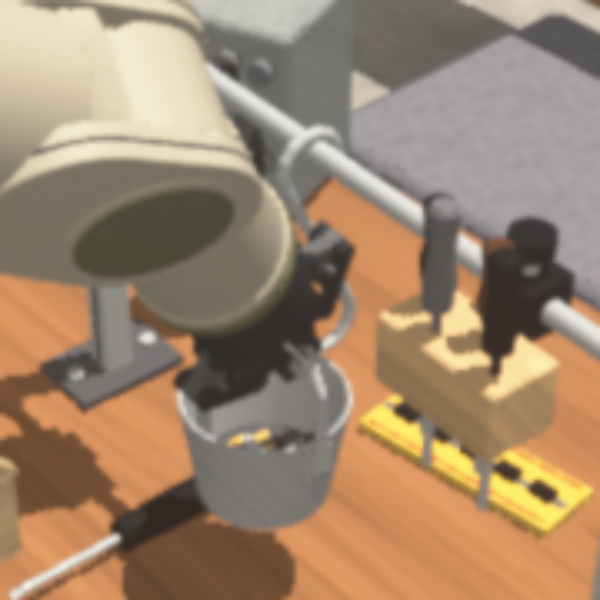

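```bash
python3 -m inch '[[[0,0,0],[6,-1,9],1],[[0,0,0],[12,-2,18],1],[[0,0,0],[18,-3,27],1],[[0,0,0],[22,-3,32],1],[[0,0,0],[24,-3,34],1],[[0,0,0],[24,-3,34],1]]'; python3 - <<'E'
from wp import *
kink();gok([.6195,.044,.166],21)
c=camera('wrist');save('w33',c['pixels'])
c=camera('scene');save('c33',cv2.resize(c['pixels'][180:330,260:420],(800,600)))
c=camera('side');save('s33',cv2.resize(c['pixels'][130:310,220:400],(600,600)))
E
```

```text
clock: 27.9
position: [0.6248, 0.0205, 0.1829]
ee_rot: [0.09, 0.473, 0.087, 0.872]
ft_force: [0.5, 0.1, -2.2]
grip_width: 0.044
KINK [0.6164 0.0445 0.2009] rot err deg [ 0. -0. 21.]
t 27.9 p [0.6248 0.0205 0.1829] grip 0.044 F [ 0.5  0.1 -2.2] j [ 0.55  0.07 -0.53  2.03 -0.46  0.52  0.37]
 x [ 0.537  0.238 -0.81 ] y [-0.067  0.968  0.24 ] z [ 0.841 -0.075  0.535]
 turn [ 0.  0. -0.] |0.0| shift [ 29.8  -9.  -16. ] |35.0|
```

View pics/w33.png

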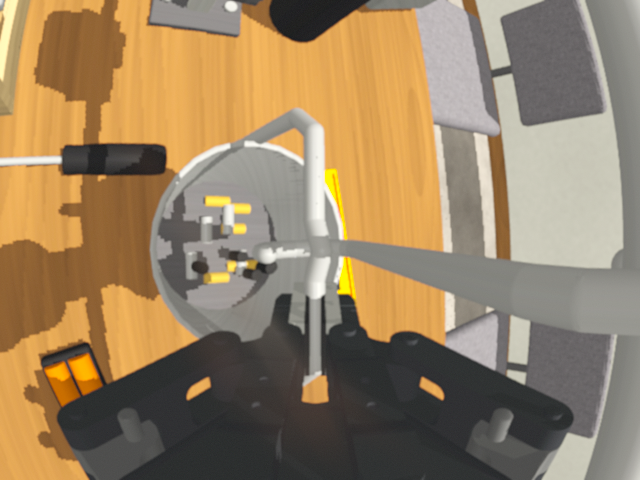

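View pics/s33.png

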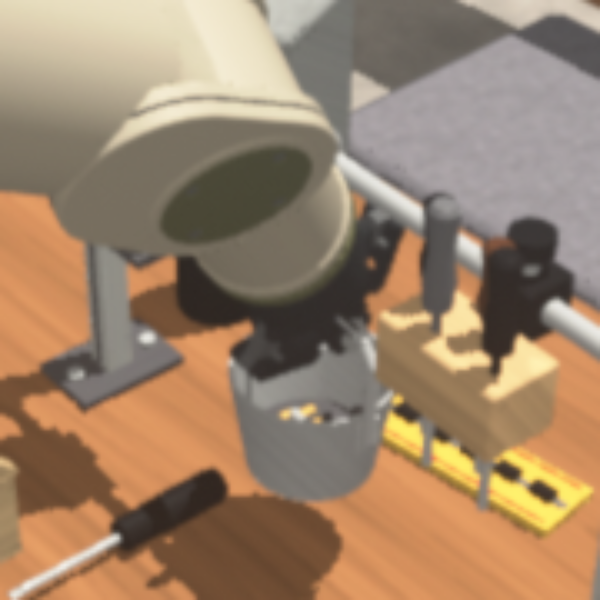

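View pics/c33.png

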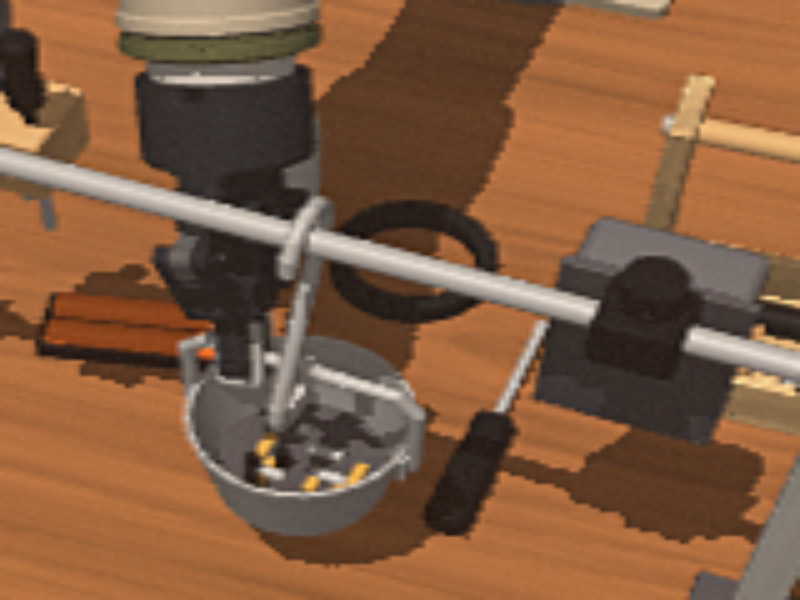

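The wrist view shows the handle has passed over the hook's tip, which is at (262,253). The kink sits on the hook's plane at (318,248). I'll lower it into the curl.

```bash
python3 -m inch '[[[0,0,0],[7,-2,-4],1],[[0,0,0],[14,-4,-8],1],[[0,0,0],[20,-6,-11],1],[[0,0,0],[24,-7,-13],1],[[0,0,0],[24,-7,-13],1]]'; python3 - <<'E'
from wp import *
kink();gok([.6195,.044,.166],21)
c=camera('wrist');save('w34',c['pixels'])
E
```

```text
clock: 28.68
position: [0.6269, 0.0203, 0.1546]
ee_rot: [0.09, 0.474, 0.087, 0.872]
ft_force: [-0.9, -0.5, -2.4]
grip_width: 0.045
KINK [0.6185 0.0443 0.1725] rot err deg [ 0.  0. 21.]
t 28.68 p [0.6269 0.0203 0.1546] grip 0.045 F [-0.9 -0.5 -2.4] j [ 0.55  0.12 -0.53  2.05 -0.47  0.46  0.4 ]
 x [ 0.536  0.238 -0.81 ] y [-0.067  0.968  0.24 ] z [ 0.841 -0.075  0.535]
 turn [-0. -0. -0.] |0.0| shift [ 5.7 -1.9 -2.6] |6.5|
```

View pics/w34.png

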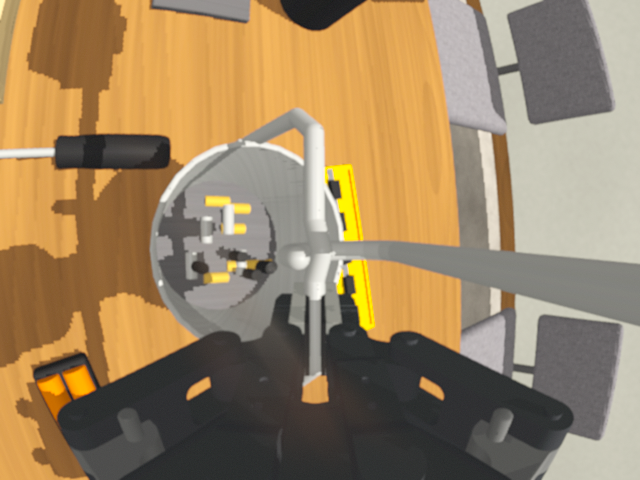

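```bash
python3 -m inch '[[[0,0,0],[2.5,-0.7,-1.6],1],[[0,0,0],[4,-1.2,-2.6],1],[[0,0,0],[4,-1.2,-2.6],1],[[0,0,0],[4,-1.2,-2.6],1]]'; python3 - <<'E'
from wp import *
kink()
st()
E
```

```text
clock: 29.22
position: [0.6277, 0.0202, 0.1509]
ee_rot: [0.09, 0.473, 0.087, 0.872]
ft_force: [-0.3, 0.1, 4.8]
grip_width: 0.047
KINK [0.6194 0.0442 0.1688] rot err deg [-0.  -0.1 21. ]
t 29.23 p [0.6277 0.0202 0.1509] grip 0.047 F [-0.3  0.1  4.8] j [ 0.55  0.13 -0.53  2.05 -0.47  0.45  0.4 ]
 x [ 0.538  0.237 -0.809] y [-0.067  0.969  0.24 ] z [ 0.84  -0.075  0.537]
```

```bash
python3 -m inch '[[[0,0,0],[-0.7,0.2,0.5],1],[[0,0,0],[-2,0.5,-1.2],1],[[0,0,0],[-2.8,0.5,-2.9],1],[[0,0,0],[-2.8,0.5,-2.9],1],[[0,0,0],[-2.8,0.5,-2.9],1]]'; python3 - <<'E'
from wp import *
kink()
st()
c=camera('wrist');save('w35',c['pixels'])
E
```

```text
clock: 29.85
position: [0.6236, 0.0202, 0.1515]
ee_rot: [0.09, 0.473, 0.087, 0.872]
ft_force: [0.4, 0.2, -3.4]
grip_width: 0.048
KINK [0.6152 0.0442 0.1694] rot err deg [-0.  -0.1 21. ]
t 29.85 p [0.6236 0.0202 0.1515] grip 0.048 F [ 0.4  0.2 -3.4] j [ 0.55  0.12 -0.54  2.06 -0.48  0.45  0.41]
 x [ 0.538  0.237 -0.809] y [-0.067  0.969  0.24 ] z [ 0.841 -0.075  0.536]
```

View pics/w35.png

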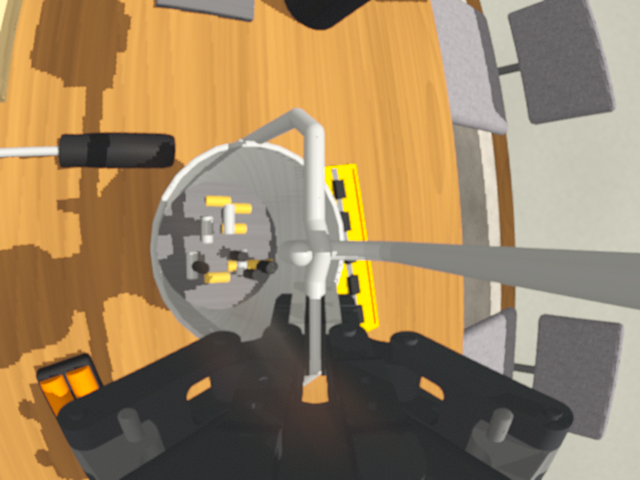

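```bash
python3 -m inch '[[[0,0,0],[0.5,-0.1,-0.3],1],[[0,0,0],[0.8,-0.2,-0.5],1],[[0,0,0],[0.8,-0.2,-0.5],1]]' 40; python3 -c "
from wp import *
kink();st()"
```

```text
clock: 30.28
position: [0.6238, 0.0202, 0.1508]
ee_rot: [0.09, 0.473, 0.087, 0.872]
ft_force: [-0.5, 0.2, 0.5]
grip_width: 0.048
KINK [0.6154 0.0442 0.1686] rot err deg [-0.  -0.1 21. ]
t 30.27 p [0.6238 0.0202 0.1508] grip 0.048 F [-0.5  0.2  0.5] j [ 0.55  0.12 -0.54  2.06 -0.48  0.45  0.41]
 x [ 0.538  0.237 -0.809] y [-0.067  0.968  0.24 ] z [ 0.84  -0.075  0.537]
```

The wrist now reads about zero load, so the hook carries the pail. I'll release slowly.

```bash
python3 -m inch '[[[0,0,0],[0,0,0],0.9],[[0,0,0],[0,0,0],0.82],[[0,0,0],[0,0,0],0.74],[[0,0,0],[0,0,0],0.66],[[0,0,0],[0,0,0],0.58],[[0,0,0],[0,0,0],0.5],[[0,0,0],[0,0,0],0.5],[[0,0,0],[0,0,0],0.5]]' 20; python3 -c "
from wp import *
st()
for n in ('wrist','side','scene'):
    c=camera(n);save(n+'36',c['pixels'])"
```

```text
clock: 31.28
position: [0.6238, 0.0203, 0.1508]
ee_rot: [0.09, 0.473, 0.087, 0.872]
ft_force: [0.2, 0.4, -0.4]
grip_width: 0.503
t 31.27 p [0.6238 0.0203 0.1508] grip 0.503 F [ 0.2  0.4 -0.4] j [ 0.55  0.12 -0.54  2.06 -0.48  0.45  0.41]
 x [ 0.538  0.237 -0.809] y [-0.067  0.969  0.24 ] z [ 0.84  -0.075  0.537]
```

View pics/wrist36.png

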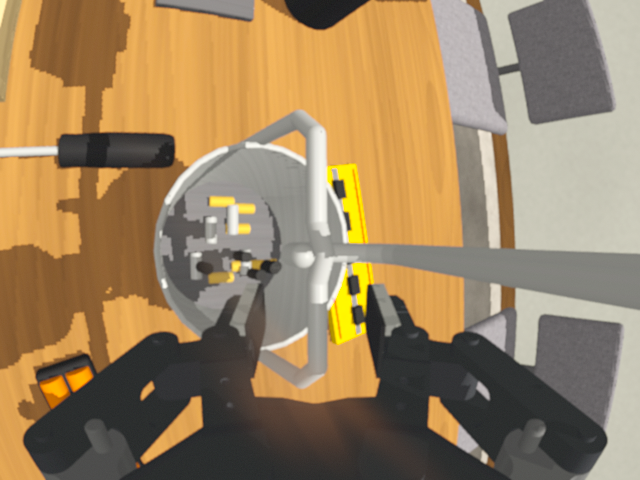

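View pics/scene36.png

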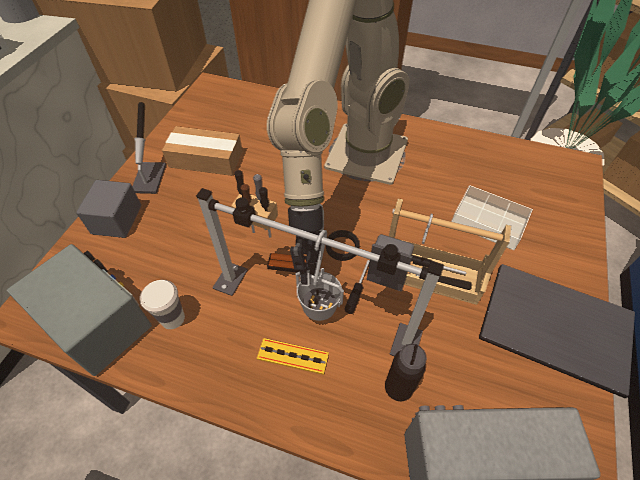

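```bash
python3 - <<'E'
from wp import *
o,Rm=st();q=o['joint_pos']
for d in (.04,.08,.12):
    q,e,a=ik(o['position']-d*Rm[:,0],Rm,q,.1);print(d,q.round(2),round(e,1),margin(q).round(2))
E
python3 -m inch '[[[0,0,0],[-8,0,0],0.5],[[0,0,0],[-20,0,0],0.5],[[0,0,0],[-35,0,0],0.5],[[0,0,0],[-52,0,0],0.5],[[0,0,0],[-70,0,0],0.5],[[0,0,0],[-88,0,0],0.5],[[0,0,0],[-88,0,0],0.5]]'; python3 -c "
from wp import *
st()
for n in ('wrist','side','scene'):
    c=camera(n);save(n+'37',c['pixels'])"
```

```text
t 31.43 p [0.6238 0.0203 0.1508] grip 0.496 F [0.7 0.1 0.3] j [ 0.55  0.12 -0.54  2.06 -0.48  0.45  0.41]
 x [ 0.538  0.237 -0.809] y [-0.067  0.969  0.24 ] z [ 0.84  -0.075  0.537]
0.04 [ 0.58  0.02 -0.52  2.08 -0.54  0.54  0.45] 0.0 0.34
0.08 [ 0.6  -0.07 -0.49  2.09 -0.58  0.63  0.48] 0.0 0.33
0.12 [ 0.62 -0.15 -0.46  2.08 -0.6   0.73  0.5 ] 0.0 0.34
clock: 32.3
position: [0.5767, -0.0015, 0.2239]
ee_rot: [0.09, 0.471, 0.086, 0.873]
ft_force: [0.0, -0.7, -0.7]
grip_width: 0.5
t 32.3 p [ 0.5767 -0.0015  0.2239] grip 0.5 F [ 0.  -0.7 -0.7] j [ 0.63 -0.09 -0.5   2.08 -0.59  0.66  0.49]
 x [ 0.541  0.236 -0.808] y [-0.066  0.969  0.238] z [ 0.839 -0.075  0.54 ]
```

View pics/side37.png

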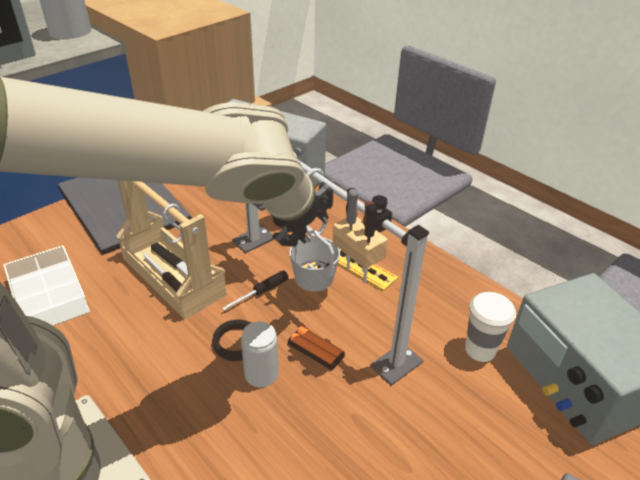

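View pics/wrist37.png

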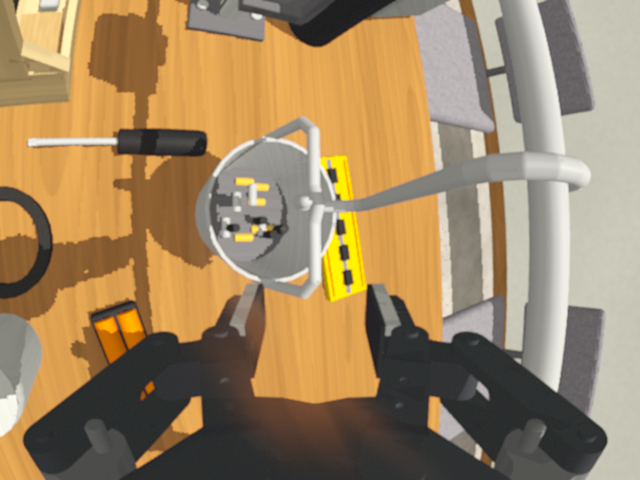

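```bash
python3 -m inch '[[[0,0,0],[-20,3,-10],0.5],[[0,0,0],[-45,8,-25],0.5],[[0,0,0],[-65,12,-40],0.5],[[0,0,0],[-85,16,-52],0.5],[[0,0,0],[-85,16,-52],0.5],[[0,0,0],[-85,16,-52],0.5]]'; python3 - <<'E'
from wp import *
st()
for k in (38,39):
  for n in ('side','scene'):
    c=camera(n);save(n+str(k),c['pixels'] if n=='side' else cv2.resize(c['pixels'][180:330,260:420],(800,600)));P=pts(c);x,y,z=np.moveaxis(P,-1,0)
    sat=cv2.cvtColor(c['pixels'],cv2.COLOR_RGB2HSV)[...,1]
    m=(sat<60)&(abs(x-.615)<.075)&(abs(y-.043)<.075)&(z>.03)&(z<.135)
    q=P[m];print(k,n,len(q),q.min(0).round(3),q.max(0).round(3))
    m=(sat<60)&(abs(x-.615)<.06)&(abs(y-.043)<.065)&(z>.135)&(z<.3);q=P[m];print('  above',q.min(0).round(3),q.max(0).round(3))
  if k==38:
    import time
E
python3 -m inch '[[[0,0,0],[0,0,0],0.5],[[0,0,0],[0,0,0],0.5],[[0,0,0],[0,0,0],0.5],[[0,0,0],[0,0,0],0.5]]'
```

```text
clock: 33.2
position: [0.4863, -0.0011, 0.2659]
ee_rot: [0.09, 0.473, 0.087, 0.872]
ft_force: [-0.0, -0.4, -0.6]
grip_width: 0.499
t 33.2 p [ 0.4863 -0.0011  0.2659] grip 0.499 F [-0.  -0.4 -0.6] j [ 0.64 -0.37 -0.41  2.19 -0.68  0.86  0.56]
 x [ 0.537  0.238 -0.809] y [-0.067  0.968  0.24 ] z [ 0.841 -0.075  0.536]
38 side 1951 [ 0.562 -0.02   0.03 ] [0.672 0.113 0.135]
  above [ 0.587 -0.019  0.135] [0.64 0.1  0.3 ]
38 scene 1318 [ 0.566 -0.015  0.04 ] [0.672 0.102 0.134]
  above [ 0.593 -0.015  0.136] [0.645 0.102 0.299]
39 side 1954 [ 0.548 -0.02   0.03 ] [0.671 0.107 0.135]
  above [ 0.586 -0.019  0.136] [0.64 0.1  0.3 ]
39 scene 1317 [ 0.565 -0.015  0.038] [0.672 0.102 0.134]
  above [ 0.595 -0.016  0.137] [0.645 0.102 0.299]
clock: 33.9
position: [0.4861, -0.0012, 0.2658]
ee_rot: [0.09, 0.473, 0.087, 0.872]
ft_force: [-0.8, -0.1, 0.0]
grip_width: 0.499
```

View pics/side38.png

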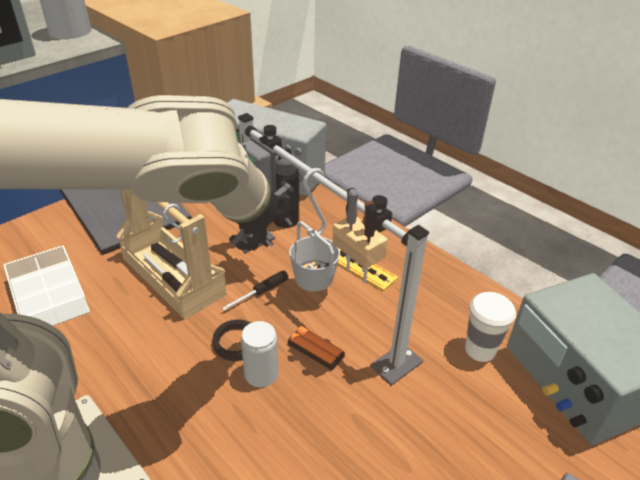

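View pics/scene39.png

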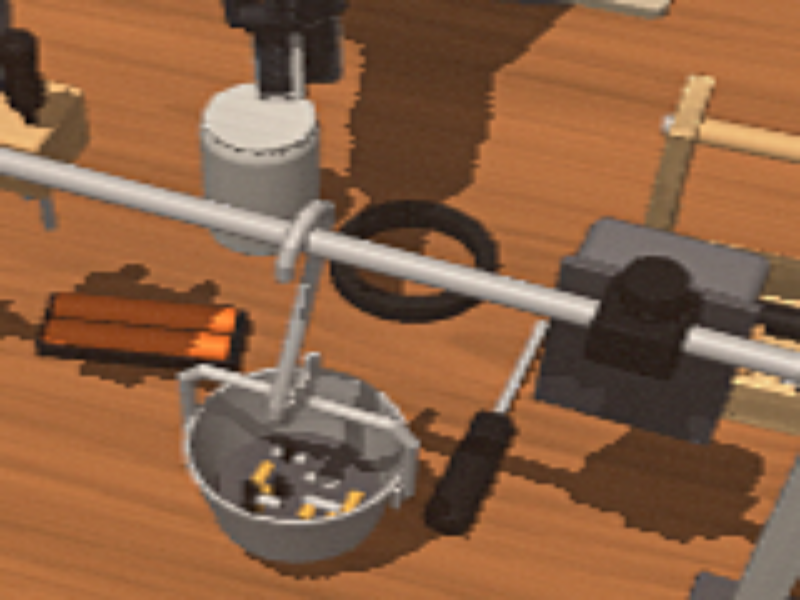

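```bash
python3 - <<'E'
from h import *
a=camera('side')['pixels'].astype(int);s0=camera('scene')['pixels'].astype(int)
old=cv2.imread('pics/side38.png')[:,:,::-1].astype(int)
print('diff vs 1 s ago in pail area',(abs(a-old)[170:300,280:350].max(-1)>40).sum())
st()
manip.hand_in()
E
```

```text
diff vs 1 s ago in pail area 1
t 34.0 p [ 0.4862 -0.0012  0.2658] grip 0.501 F [0.2 0.8 0.1] j [ 0.65 -0.37 -0.41  2.19 -0.68  0.86  0.56]
 x [ 0.537  0.238 -0.809] y [-0.067  0.968  0.24 ] z [ 0.841 -0.075  0.536]
the job is handed in; nothing more can be done
```

I moved the long S-hook from the tote's bar to the bench rail, in the gap between the caddy and the meter, and let go of it. I then hung the pail by the kink in its handle from the hook's lower curl, backed the arm away and handed in at 34 s of the 72 s allowed.

- **Pail:** It hangs upright with its screws inside and its underside about 38 mm above the bench. Pictures about 0.8 s apart differed by a single pixel around it.
- **Robot:** The gripper was clear of everything, with a wrist force of about zero.
- **Other things:** In the last pictures the short hook was still on the tote's bar and nothing else had visibly moved. I checked this by eye only.
- **Upsets and misfits:**
  - The arm ran into joint limits while carrying the hook and drifted off the commanded path, so I re-planned. Nothing was touched there.
  - The empty hook hung about 6° tilted.
  - I left the pail's handle roughly 8–10° off square to the hook's plane, to keep the gripper clear of the caddy.

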